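Rebuild a small marble column on its broken plinth

TASK

Rebuild the little stone column on the broken plinth: first press the blue spacer fully down into the gap between the plinth's two halves, midway along it, so that it no longer stands above the stone. Then stack, each upright and centred on the one beneath, the red drum, the green drum and last the white capital, with the capital's square top lined up with the sides of the plinth. Set the stones down gently, neither dropping nor toppling any of them, let go of everything at the end, and leave the terracotta pot, the little bust and the tray where they are.

Things in the scene. Friction and masses are not known exactly. Their poses are not given: they have to be found in the camera images.
- plinth: TARGET, fixed: beige-grey square plinth broken in two halves on a plywood board 120 x 120 x 10. Origin: centre of the board's underside; z up. Each half 110 (x) x 45 (y), flat top 60 above the origin. Between them, along the x axis at y = 0, an open-ended gap 20 wide, its mouth bevelled 4 on each side (28 wide at the top), its floor (the board) 10 above the origin. All in mm
- spacer: loose blue plastic block, standing upright: 50 mm (x) x 17 mm (y, its thickness, goes across the gap) x 48 mm high (z). Origin: centre of its underside. About 50 g. Fully in the gap its top lies 2 mm below the plinth's top; it has 3 mm of play across the gap and slides down by itself or with a light push
- red_drum: loose dark red stone cylinder with a thin pale band, upright, 60 mm diameter, 50 mm high. Origin: centre of its underside, z along its axis, up. About 360 g
- green_drum: loose dark green stone cylinder with a thin pale band, upright, 52 mm diameter, 45 mm high. Origin: centre of its underside, z along its axis, up. About 260 g
- capital: loose white marble capital, upright, 40 mm high: a round foot 42 mm in diameter that widens to 51 mm at 26 mm height, topped by a square slab 54 x 54 mm (sides along x and y) from 26 to 40 mm height. Origin: centre of its underside, z up. About 200 g
- pot: bystander, leave alone: open plain terracotta pot without handles, about 70 mm diameter and 70 mm high. Origin: centre of its underside
- bust: bystander, leave alone: little beige stone bust, a head on a 50 x 50 mm foot, about 87 mm high. Origin: centre of its underside
- tray: bystander, leave alone: open cardboard tray 64 (x) x 140 (y) x 35 mm high with stone fragments in it. Origin: centre of its underside
Mind the look-alikes: they are no part of the job. What is shaped like the red_drum but purple is not meant. Of the things that look like the capital, the larger one is meant.

How it is judged:
By the outcome, as a careful person would: the job done as asked, in the order asked, and still so for the second after the job is handed in, with the robot touching nothing.
It also fails if it takes over 125 s, if anything falls off the work surface, if the arm or the gripper's body presses on something with over 40 N, if the wrist force passes 120 N, or if a joint passes its speed limit or range.

ROBOT

A 7-joint arm with a two-finger parallel gripper is mounted at the origin on the work surface. World frame = base frame: x ahead of the robot, y to its left, z up, the work surface at z = 0. Lengths are in m, angles in rad, forces in N, time in s.
With the tool pointing down it reaches from about 0.425 to 0.925 m from the base axis. Payload 6.8 kg.
Tool frame: the origin (TCP) lies midway between the tips of the shut fingers; the grasp point (between the pads) lies 19 mm behind it; z points along the fingers, x is the direction in which the jaws open and shut, and the axes are right-handed (so a half turn about z gives the same grasp; the last joint's range is limited). The gripper opens to 85 mm and grips with 20 to 120 N. Pads are 22 mm wide; open, the fingers measure 114 mm over their backs; the gripper's body (76 mm by 85 mm) begins 54 mm behind the grasp point. The pads swing forward as they close: fully open they stand 13 mm farther back than shut.
Start: joints at [1.099, 0.477, 0.022, 1.555, -0.011, 1.109, -0.083], TCP at [0.24, -0.631, 0.231] pointing down, gripper open.
Joint ranges: [-2.96, 2.96], [-0.34, 2.1], [-1.41, 1.46], [0.24, 2.44], [-1.37, 4.51], [0.17, 1.92], [-2.96, 2.96]. Speed limits (rad/s): [2.39, 2.39, 3.14, 3.14, 3.14, 3.14, 3.14].

INTERFACE

Orientations are given as a unit quaternion [w, x, y, z].
In Python, from station import * gives the robot as it stands.
- The arm moves only by the shell command python3 -m handwheel 'ROWS' [FORCE]. ROWS is JSON, a list of rows, each an object of numbers: "grip": the finger opening in cm, from 0 to 8.54; "tx", "ty", "tz": the shift along the tool's x, y, z in cm; "yaw": the turn about the tool's z in degrees. In form: [{"grip": .., "tx": .., "ty": .., "tz": .., "yaw": ..}, ...]. A call has 1 to 5 rows; each row shifts and turns the commanded pose from where the row before left it, along the tool's axes as they then stand; what a row does not reach is not made up. A row lasts 1/10 s, in which the tool goes at most 50 mm and 8.59 degrees, less where a joint would pass 70% of its speed; a pose out of reach is approached as far as the arm can. A call is refused whole if a number of a shift passes 5 or a number of a turn 8.59, either way. A call with a gripper value outside its range is refused whole. The fingers move at their own pace and stop on an object; FORCE is the grip in N (left out, the last holds). Time passes only in rows, so rows that do not move let the fingers close. It gives the time, the measured TCP pose, the force and the opening at its end, in the units of the state.
- get_obs(): the state, without advancing time (a new reading comes with each control period).
- read_camera(name): name is "scene" or "top" or "wrist"; returns a dict with "image" (384x512x3 uint8, blue, green, red), "intrinsics" (3x3 intrinsics, pixels), "position" and "attitude" of the camera in the world; the wrist camera has in their place "hand_eye" (4x4, takes a point from camera to tool coordinates, whose origin is the TCP and whose axes are the tool frame's). Camera axes: x right, y down, z forward; pixel columns grow to the right and rows downward; lengths in m; the calibration is good to about 2 mm. A picture is of the moment at which its call begins: read the wrist's pose just before it. There is no depth.
- hand_in(): hands the job in, once; it reports no verdict.
The state is a dict: "t": time; "q": joint angles; "joint_vel": joint speeds; "joint_torque": joint torques, N m; "eef_pos": TCP position; "tool_rot": TCP orientation; "contact_force": force on the tool from outside, world axes, zero at the start; "torque": the same for the moment, N m; "gripper_width": opening from 0.0 (shut) to 1.0 (fully open).
Only numpy, scipy, OpenCV 4.12 (cv2) and the standard library are available. Lean on these libraries where they do the work, as an engineer would, in place of code of your own. Each camera call takes 0.05 s, during which the arm holds its last target. There are 200 camera calls.

## Working session

There is one attempt and no reset: what is moved stays moved. The work goes in short steps, Python scripts to look and compute and a shell command to move; the robot and the scene stay as the last step left them, time stands still between calls to the robot, and variables do not carry over. Pictures are saved under pics/ and viewed, about 12 in all and at most 16, crops included, and the job is handed in when it is done.

```bash
mkdir -p pics; ls
python3 - <<'E'
from station import *
import cv2
o=get_obs();print({k:o[k] for k in("t","eef_pos","tool_rot","gripper_width","contact_force")})
for n in("scene","top"):
    c=read_camera(n);cv2.imwrite(f"pics/{n}0.png",c["image"]);print(n,c["intrinsics"],c["position"],c["attitude"])
c=read_camera("wrist");print(c["intrinsics"],c["hand_eye"])
E
```

```text
pics
{'t': 0.0, 'eef_pos': array([ 0.23995493, -0.63029774,  0.23035444]), 'tool_rot': array([-4.41076184e-04,  8.23355044e-01, -5.67525925e-01, -7.75245346e-04]), 'gripper_width': 1.0011076530056549, 'contact_force': array([0.63272118, 0.08817952, 0.15728021])}
scene [[401.22249081   0.         258.67266182]
 [  0.         401.22249081 195.06313259]
 [  0.           0.           1.        ]] [1.25145512 0.1487257  0.63627461] [-0.25491731  0.56347474  0.71377908 -0.32868345]
top [[384.4370711    0.         250.1496574 ]
 [  0.         384.4370711  192.63689199]
 [  0.           0.           1.        ]] [0.47765941 0.01451006 1.10944192] [-0.04017825  0.71030229 -0.70132719  0.0446826 ]
[[292.70498964   0.         256.8918222 ]
 [  0.         292.70498964 190.04333602]
 [  0.           0.           1.        ]] [[ 9.99999051e-01 -4.17307161e-04 -1.31258074e-03 -5.96578254e-04]
 [ 7.71858687e-04  9.59082347e-01  2.83126220e-01 -7.32298304e-02]
 [ 1.14072242e-03 -2.83126965e-01  9.59081759e-01 -1.42773869e-01]
 [ 0.00000000e+00  0.00000000e+00  0.00000000e+00  1.00000000e+00]]
```

View pics/scene0.png

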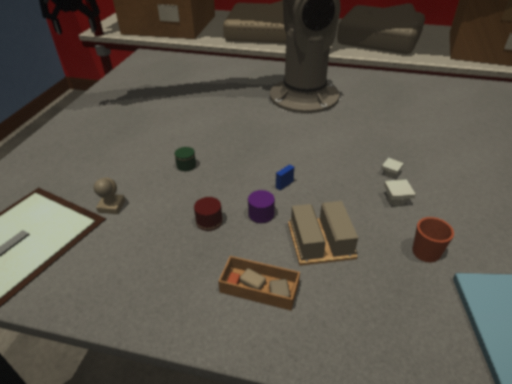

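View pics/top0.png

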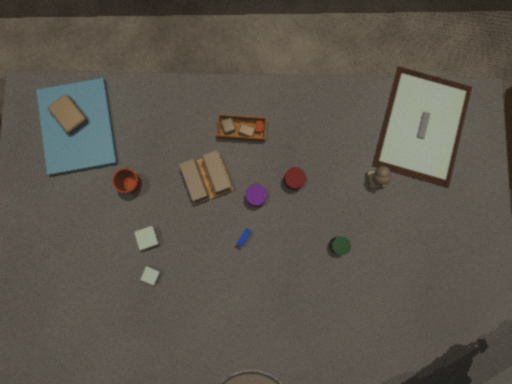

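Scene view: red drum (208,212), purple look-alike (261,206), green (185,158), spacer (285,177), plinth (323,232), larger white piece (400,191), smaller (392,167), pot (431,238), tray (260,281), bust (106,195). The top view shows the same things. An enlarged crop should confirm which pieces are meant.

```bash
cat > h.py <<'E'
import numpy as np, cv2
from scipy.spatial.transform import Rotation as R
from station import *
def rot(q): return R.from_quat(np.asarray(q)[[1,2,3,0]])
def cam(n):
    o=get_obs(); c=read_camera(n); K=c["intrinsics"]
    if n=="wrist":
        T=np.eye(4);T[:3,:3]=rot(o["tool_rot"]).as_matrix();T[:3,3]=o["eef_pos"];T=T@c["hand_eye"]
        return c["image"],K,T[:3,:3],T[:3,3]
    return c["image"],K,rot(c["attitude"]).as_matrix(),np.asarray(c["position"])
def ray(C,uv,z):
    _,K,Rm,p=C
    uv=np.atleast_2d(uv).astype(float)
    d=np.c_[uv,np.ones(len(uv))]@np.linalg.inv(K).T@Rm.T
    return p+d*((z-p[2])/d[:,2])[:,None]
def proj(C,X):
    _,K,Rm,p=C
    x=(np.atleast_2d(X)-p)@Rm@K.T
    return x[:,:2]/x[:,2:]
def crop(C,x,y,w,h,s,name):
    cv2.imwrite(f"pics/{name}.png",cv2.resize(C[0][y:y+h,x:x+w],None,fx=s,fy=s,interpolation=cv2.INTER_CUBIC))
def tool():
    o=get_obs(); m=rot(o["tool_rot"]).as_matrix()
    return o,m,np.degrees(np.arctan2(m[1,0],m[0,0]))
E
python3 - <<'E'
from h import *
C=cam("top"); im=cv2.convertScaleAbs(C[0],alpha=1.8);C=(im,)+C[1:]
crop(C,130,145,230,150,3.45,"topcrop")
for n,uv,z in[("red",(294,178),.05),("purple",(256,195),.05),("green",(341,245),.045),("cap",(147,238),.04),("small",(150,275),.03),("spacer",(244,238),.048),("plinth",(206,177),.06),("pot",(126,181),.07),("bust",(380,176),.07),("tray",(242,128),.035)]: print(n,ray(C,uv,z)[0].round(4))
E
```

```text
red [ 0.6483 -0.1133  0.05  ]
purple [ 0.5991 -0.0078  0.05  ]
green [ 0.4645 -0.243   0.045 ]
cap [0.477  0.2914 0.04  ]
small [0.376  0.2812 0.03  ]
spacer [0.4803 0.0238 0.048 ]
plinth [0.6462 0.131  0.06  ]
pot [0.6306 0.3476 0.07  ]
bust [ 0.6538 -0.3471  0.07  ]
tray [0.7941 0.0342 0.035 ]
```

View pics/topcrop.png

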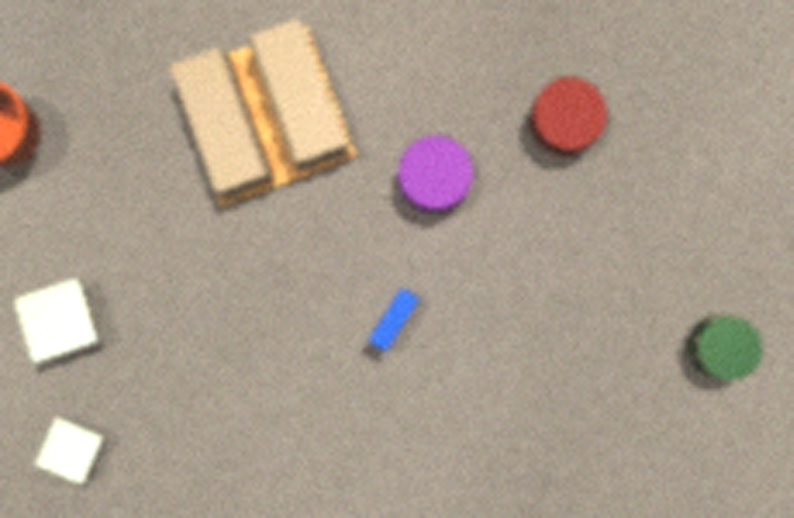

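Crop (3.45x): red drum (569,113), and purple at (436,172) is the look-alike. Spacer (395,320), green drum (729,347). Of the whites, (57,321) is clearly larger than (70,450), so it's the capital. The plinth's gap runs from (242,50) to (280,182). I'll segment these for measurements and plan the first move.

```bash
cat >> h.py <<'E'
def seg(C,kind,roi=None):
    h=cv2.cvtColor(C[0],cv2.COLOR_BGR2HSV).astype(int);H,S,V=h[...,0],h[...,1],h[...,2]
    m={"red":((H<10)|(H>172))&(S>120)&(V>50),"green":(H>50)&(H<85)&(S>70)&(V>25),"blue":(H>105)&(H<125)&(S>140)&(V>60),"white":(V>150)&(S<60)}[kind].astype(np.uint8)
    if roi: k=np.zeros_like(m);x,y,w,hh=roi;k[y:y+hh,x:x+w]=1;m*=k
    n,l,st,ce=cv2.connectedComponentsWithStats(m)
    i=1+np.argmax(st[1:,4]);c=max(cv2.findContours((l==i).astype(np.uint8),cv2.RETR_EXTERNAL,cv2.CHAIN_APPROX_NONE)[0],key=cv2.contourArea)
    return ce[i],c[:,0,:].astype(float),st[i]
def rect(P):
    r=cv2.minAreaRect((P[:,:2]*1000).astype(np.float32));b=cv2.boxPoints(r)
    e=b[1]-b[0];f=b[2]-b[1];L=e if np.hypot(*e)>np.hypot(*f) else f
    return np.array(r[0]).round(1),np.round(sorted(r[1]),1),round(np.degrees(np.arctan2(L[1],L[0]))%180,1)
def delta(x,y,z,th=None):
    o,m,a=tool();d=m.T@(np.array([x,y,z])-o["eef_pos"])*100
    print("t %.2f pos %s yaw %.1f grip %.3f F %s | shift cm %s"%(o["t"],o["eef_pos"].round(4),a,o["gripper_width"],o["contact_force"].round(1),d.round(2)),"" if th is None else "yaw cmd %.1f"%(-((th-a+180)%360-180)))
E
python3 - <<'E'
from h import *
C=cam("top")
for k,roi,z in[("red",(270,150,50,50),.05),("green",(310,220,60,50),.045),("blue",None,.048),("white",(125,215,45,45),.04)]:
    ce,c,st=seg(C,k,roi); print(k,ce.round(1),st[4],rect(ray(C,c,z)))
q=np.array([(172,68),(300,20),(348,145),(222,195)])/3.45+[130,145]
print("plinth",rect(ray(C,q,.06)),ray(C,q,.06).round(3).tolist())
delta(.48,.024,.20,-118)
E
```

```text
red [294.6 177.9] 349 (array([ 647.7, -115.5]), array([55.2, 58.1]), np.float32(135.8))
green [340.7 245.4] 249 (array([ 463.1, -241.6]), array([46.5, 46.8]), np.float32(88.9))
blue [243.6 237.3] 90 (array([482.1,  25. ]), array([14.1, 46.8]), np.float32(149.6))
white [145.6 237.5] 306 (array([478.9, 295.4]), array([48.1, 48.3]), np.float32(109.2))
plinth (array([648.8, 132.8]), array([109.7, 110.6]), np.float32(21.8)) [[0.68, 0.204, 0.06], [0.72, 0.102, 0.06], [0.619, 0.062, 0.06], [0.578, 0.161, 0.06]]
t 0.25 pos [ 0.2401 -0.6306  0.2308] yaw -69.2 grip 1.004 F [0.2 0.1 0.4] | shift cm [-52.64 -45.71   3.12] yaw cmd 48.8
```

```bash
R='{"tx":-3.5,"ty":-3.05}'
python3 -m handwheel '[{"tx":-3.5,"ty":-3.05},{"tx":-3.5,"ty":-3.05},{"tx":-3.5,"ty":-3.05},{"tx":-3.5,"ty":-3.05},{"tx":-3.5,"ty":-3.05}]' 30
python3 -m handwheel '[{"tx":-3.5,"ty":-3.05},{"tx":-3.5,"ty":-3.05},{"tx":-3.5,"ty":-3.05},{"tx":-3.5,"ty":-3.05},{"tx":-3.5,"ty":-3.05}]'
python3 -m handwheel '[{"tx":-3.5,"ty":-3.05},{"tx":-3.5,"ty":-3.05},{"tx":-3.5,"ty":-3.05},{"tx":-3.5,"ty":-3.05},{"tx":-3.5,"ty":-3.05}]'
python3 -m handwheel '[{"yaw":8.4},{"yaw":8.4},{"yaw":8.4},{"yaw":8.4},{"yaw":8.4}]'
python3 -m handwheel '[{"yaw":8.4},{},{},{},{}]'
python3 - <<'E'
from h import *
delta(.481,.025,.2,-120.4)
C=cam("wrist");cv2.imwrite("pics/w1.png",C[0])
try:
    ce,c,st=seg(C,"blue");print(ce,st,rect(ray(C,c,.048)))
except Exception as e:print(e)
E
```

```text
t 0.25 pos [ 0.2401 -0.6306  0.2308] yaw -69.2 grip 1.004 F [0.2 0.1 0.4] | shift cm [-52.69 -45.84   3.12] yaw cmd 51.2
attempt to get argmax of an empty sequenceinvalid input
invalid input
invalid input
invalid input
invalid input
```

View pics/w1.png

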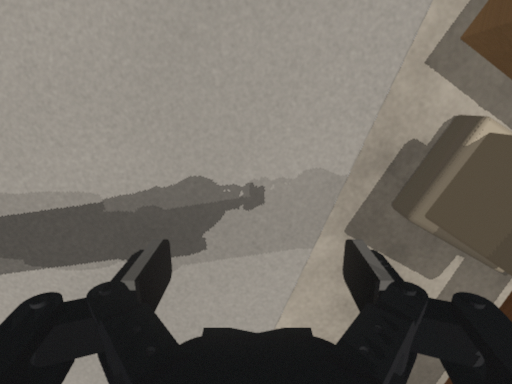

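The wrist view shows only the table edge, because the moves were rejected as "invalid input". Each row probably needs all five keys, so I'll test that.

```bash
python3 -m handwheel '[{"grip":8.5,"tx":-3.5,"ty":-3.05,"tz":0,"yaw":0},{"grip":8.5,"tx":-3.5,"ty":-3.05,"tz":0,"yaw":0},{"grip":8.5,"tx":-3.5,"ty":-3.05,"tz":0,"yaw":0},{"grip":8.5,"tx":-3.5,"ty":-3.05,"tz":0,"yaw":0},{"grip":8.5,"tx":-3.5,"ty":-3.05,"tz":0,"yaw":0}]' 30
```

```text
t: 0.8
eef_pos: [0.3208, -0.4113, 0.2314]
tool_rot: [0.0, 0.823, -0.568, 0.0]
contact_force: [0.8, -0.8, 0.2]
gripper_width: 0.995
```

```bash
python3 -m handwheel '[{"grip":8.5,"tx":-3.5,"ty":-3.05,"tz":0,"yaw":0},{"grip":8.5,"tx":-3.5,"ty":-3.05,"tz":0,"yaw":0},{"grip":8.5,"tx":-3.5,"ty":-3.05,"tz":0,"yaw":0},{"grip":8.5,"tx":-3.5,"ty":-3.05,"tz":0,"yaw":0},{"grip":8.5,"tx":-3.5,"ty":-3.05,"tz":0,"yaw":0}]' >/dev/null
python3 -m handwheel '[{"grip":8.5,"tx":-3.5,"ty":-3.05,"tz":0,"yaw":0},{"grip":8.5,"tx":-3.5,"ty":-3.05,"tz":0,"yaw":0},{"grip":8.5,"tx":-3.5,"ty":-3.05,"tz":0,"yaw":0},{"grip":8.5,"tx":-3.5,"ty":-3.05,"tz":0,"yaw":0},{"grip":8.5,"tx":-3.5,"ty":-3.05,"tz":0,"yaw":0}]' 
python3 -m handwheel '[{"grip":8.5,"tx":0,"ty":0,"tz":0,"yaw":8.5},{"grip":8.5,"tx":0,"ty":0,"tz":0,"yaw":8.5},{"grip":8.5,"tx":0,"ty":0,"tz":0,"yaw":8.5},{"grip":8.5,"tx":0,"ty":0,"tz":0,"yaw":8.5},{"grip":8.5,"tx":0,"ty":0,"tz":0,"yaw":8.5}]'
python3 -m handwheel '[{"grip":8.5,"tx":0,"ty":0,"tz":0,"yaw":8.5},{"grip":8.5,"tx":0,"ty":0,"tz":0,"yaw":0},{"grip":8.5,"tx":0,"ty":0,"tz":0,"yaw":0}]'
python3 - <<'E'
from h import *
delta(.481,.025,.2,-120.4)
C=cam("wrist");cv2.imwrite("pics/w2.png",C[0])
ce,c,st=seg(C,"blue");print(ce,st,rect(ray(C,c,.048)))
E
```

```text
t: 1.8
eef_pos: [0.4814, 0.0243, 0.2316]
tool_rot: [-0.0, 0.823, -0.568, 0.0]
contact_force: [0.4, -1.0, 0.3]
gripper_width: 0.997
t: 2.3
eef_pos: [0.4809, 0.0226, 0.2314]
tool_rot: [0.0, -0.559, 0.829, -0.0]
contact_force: [-0.5, 0.1, 0.9]
gripper_width: 0.998
t: 2.6
eef_pos: [0.4809, 0.0226, 0.2314]
tool_rot: [0.0, -0.501, 0.866, -0.0]
contact_force: [0.1, -0.5, -0.4]
gripper_width: 0.994
t 2.60 pos [0.4809 0.0226 0.2314] yaw -119.9 grip 0.994 F [ 0.1 -0.5 -0.4] | shift cm [-0.21  0.11  3.14] yaw cmd 0.5
[254.41366224 168.34535104] [248 148  14  41 527] (array([484.3,  25.7]), array([14.8, 46.5]), np.float32(149.5))
```

View pics/w2.png

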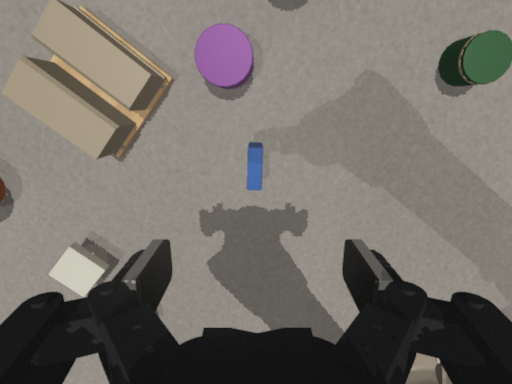

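The wrist view confirms the blue spacer at (254,168). The jaw axis is already across it, so I can descend and grip its top.

```bash
python3 -m handwheel '[{"grip":6,"tx":-0.44,"ty":-0.14,"tz":4,"yaw":0.6},{"grip":6,"tx":0,"ty":0,"tz":4,"yaw":0},{"grip":6,"tx":0,"ty":0,"tz":4,"yaw":0},{"grip":5,"tx":0,"ty":0,"tz":4,"yaw":0},{"grip":5,"tx":0,"ty":0,"tz":2,"yaw":0}]' 30
python3 -m handwheel '[{"grip":5,"tx":0,"ty":0,"tz":1,"yaw":0},{"grip":5,"tx":0,"ty":0,"tz":0.94,"yaw":0},{"grip":5,"tx":0,"ty":0,"tz":0,"yaw":0},{"grip":1,"tx":0,"ty":0,"tz":0,"yaw":0},{"grip":1,"tx":0,"ty":0,"tz":0,"yaw":0}]'
python3 -m handwheel '[{"grip":1,"tx":0,"ty":0,"tz":0,"yaw":0},{"grip":1,"tx":0,"ty":0,"tz":0,"yaw":0},{"grip":1,"tx":0,"ty":0,"tz":0,"yaw":0},{"grip":1,"tx":0,"ty":0,"tz":0,"yaw":0},{"grip":1,"tx":0,"ty":0,"tz":0,"yaw":0}]'
python3 - <<'E'
from h import *
C=cam("wrist");cv2.imwrite("pics/w3.png",C[0])
E
```

```text
t: 3.15
eef_pos: [0.4825, 0.0254, 0.0484]
tool_rot: [-0.002, -0.496, 0.869, 0.001]
contact_force: [-0.8, -0.3, -0.0]
gripper_width: 0.588
t: 3.65
eef_pos: [0.4853, 0.0258, 0.033]
tool_rot: [0.001, -0.494, 0.869, -0.0]
contact_force: [-0.2, -0.6, 0.7]
gripper_width: 0.256
t: 4.15
eef_pos: [0.4852, 0.0257, 0.0329]
tool_rot: [0.001, -0.494, 0.869, -0.0]
contact_force: [-0.9, -0.0, 6.7]
gripper_width: 0.187
```

View pics/w3.png

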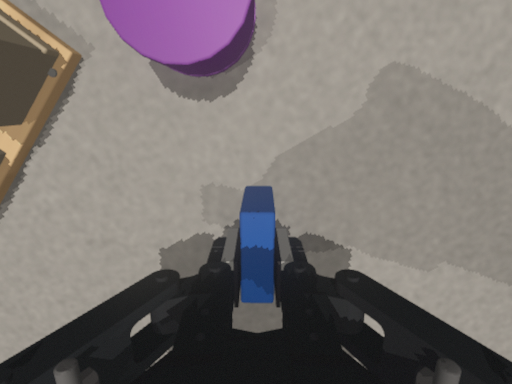

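The spacer is held between the pads; its top face spans about (258,214) to (257,301). I'll lift, carry it past the plinth and look.

```bash
python3 - <<'E'
from h import *
C=cam("wrist");o,m,a=tool()
for uv in((258,214),(257,301),(240,258),(275,258)): print(uv,(m.T@(ray(C,uv,.048)[0]-o["eef_pos"])*1000).round(1))
E
python3 -m handwheel '[{"grip":1,"tx":0,"ty":0,"tz":-2,"yaw":0},{"grip":1,"tx":0,"ty":0,"tz":-4,"yaw":0},{"grip":1,"tx":0,"ty":0,"tz":-4,"yaw":0},{"grip":1,"tx":0,"ty":0,"tz":-4,"yaw":0},{"grip":1,"tx":0,"ty":0,"tz":-2,"yaw":0}]'
python3 -m handwheel '[{"grip":1,"tx":-3.56,"ty":-1.96,"tz":0,"yaw":0},{"grip":1,"tx":-3.56,"ty":-1.96,"tz":0,"yaw":0},{"grip":1,"tx":-3.56,"ty":-1.96,"tz":0,"yaw":0},{"grip":1,"tx":-3.56,"ty":-1.96,"tz":0,"yaw":0},{"grip":1,"tx":-3.56,"ty":-1.96,"tz":0,"yaw":0}]'
python3 -m handwheel '[{"grip":1,"tx":-3.56,"ty":-1.96,"tz":0,"yaw":0},{"grip":1,"tx":0,"ty":0,"tz":0,"yaw":-8.5},{"grip":1,"tx":0,"ty":0,"tz":0,"yaw":-8.5},{"grip":1,"tx":0,"ty":0,"tz":0,"yaw":-8.5},{"grip":1,"tx":0,"ty":0,"tz":0,"yaw":-8.5}]'
python3 -m handwheel '[{"grip":1,"tx":0,"ty":0,"tz":0,"yaw":-8.5},{"grip":1,"tx":0,"ty":0,"tz":0,"yaw":-8.5},{"grip":1,"tx":0,"ty":0,"tz":0,"yaw":0},{"grip":1,"tx":0,"ty":0,"tz":0,"yaw":0}]'
python3 - <<'E'
from h import *
delta(.648,.132,.183,-69)
C=cam("wrist");crop(C,80,0,350,300,2,"w4")
np.savez("w4",K=C[1],R=C[2],p=C[3])
E
```

```text
(258, 214) [ -0.9 -22.8 -15. ]
(257, 301) [ -1.4  24.8 -15.1]
(240, 258) [ -9.7   0.2 -15. ]
(275, 258) [  7.4   0.2 -15.1]
t: 4.75
eef_pos: [0.4857, 0.026, 0.1956]
tool_rot: [0.002, -0.494, 0.869, -0.001]
contact_force: [1.9, -0.1, -0.6]
gripper_width: 0.192
t: 5.25
eef_pos: [0.6607, 0.1291, 0.192]
tool_rot: [-0.0, -0.494, 0.869, -0.0]
contact_force: [1.3, 0.2, 0.2]
gripper_width: 0.191
t: 5.75
eef_pos: [0.6945, 0.149, 0.1917]
tool_rot: [0.0, 0.729, -0.685, -0.0]
contact_force: [0.3, -0.3, -0.3]
gripper_width: 0.189
t: 6.15
eef_pos: [0.6946, 0.1489, 0.1918]
tool_rot: [0.0, 0.819, -0.574, -0.0]
contact_force: [0.5, 0.0, 0.3]
gripper_width: 0.188
t 6.15 pos [0.6946 0.1489 0.1918] yaw -70.0 grip 0.188 F [0.5 0.  0.3] | shift cm [-0.01  4.95  0.88] yaw cmd -1.0
```

View pics/w4.png

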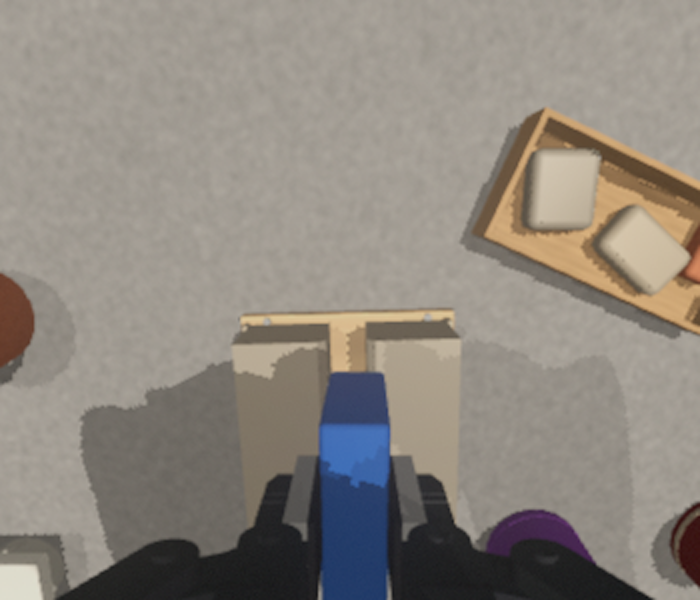

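Far top edge of the plinth: corners at crop (233,345), (328,340), (367,338) and (460,338). The fingers lie at the image bottom, on the tool's +y side, so I'll step back along +y to see the whole plinth.

```bash
python3 -m handwheel '[{"grip":1,"tx":0,"ty":3.6,"tz":0,"yaw":0},{"grip":1,"tx":0,"ty":3.6,"tz":0,"yaw":0},{"grip":1,"tx":0,"ty":3.6,"tz":0,"yaw":0},{"grip":1,"tx":0,"ty":3.6,"tz":0,"yaw":0},{"grip":1,"tx":0,"ty":0,"tz":0,"yaw":0}]' >/dev/null
python3 - <<'E'
from h import *
d=np.load("w4.npz");C=(None,d["K"],d["R"],d["p"])
P=ray(C,np.array([(233,345),(328,340),(367,338),(460,338)])/2+[80,0],.06);print(P.round(4).tolist())
delta(.648,.132,.183,-69)
C=cam("wrist");crop(C,100,60,280,200,2.8,"w5")
np.savez("w5",K=C[1],R=C[2],p=C[3])
E
```

```text
[[0.6835, 0.2077, 0.06], [0.7014, 0.1656, 0.06], [0.7087, 0.1483, 0.06], [0.7239, 0.1065, 0.06]]
t 6.70 pos [0.5553 0.0971 0.1915] yaw -69.9 grip 0.187 F [ 0.4  0.7 -0.4] | shift cm [-0.1  -9.91  0.81] yaw cmd -0.9
```

View pics/w5.png

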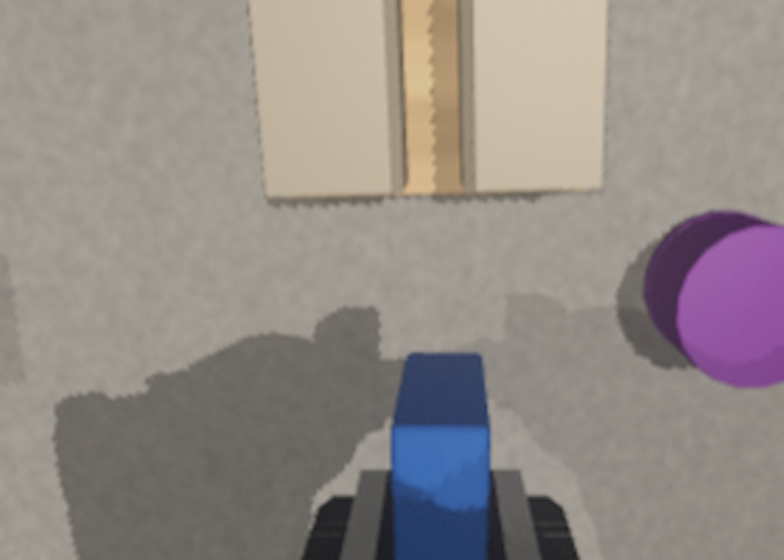

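Run:
```python
from h import *
d=np.load("w5.npz");C=(None,d["K"],d["R"],d["p"])
P=ray(C,np.array([(266,198),(392,193.5),(474,191),(602,190)])/2.8+[100,60],.06)
L,Rr=P[0],P[3]; F=np.array([[.6835,.2077,.06],[.7239,.1065,.06]])
print(P.round(4).tolist(), np.linalg.norm(L-Rr),np.linalg.norm(F[0]-F[1]))
for a,b in((L,Rr),F): print("perp ang",np.degrees(np.arctan2(*(b-a)[[1,0]]))+90)
mn,mf=(L+Rr)/2,F.mean(0);v=mf-mn;print("x axis",np.degrees(np.arctan2(v[1],v[0])),np.linalg.norm(v),"centre",(mn+mf)/2)
for a,b in((L,F[0]),(Rr,F[1])): print(np.degrees(np.arctan2(*(b-a)[[1,0]])))
print("gap mid",P[1:3].mean(0))
o,m,a=tool();S=ray(C,np.array([(392,427),(490,427)])/2.8+[100,60],o["eef_pos"][2]+.0151);print((m.T@(S-o["eef_pos"]).T).T.round(4))
c=(mn+mf)/2;delta(c[0],c[1],.183,np.degrees(np.arctan2(v[1],v[0]))-90)
```

```text
[[0.5813, 0.168, 0.06], [0.5968, 0.1296, 0.06], [0.6068, 0.1046, 0.06], [0.6215, 0.0652, 0.06]] 0.11042939495882992 0.10896604975862895
perp ang 21.357890991707038
perp ang 21.76235306464858
x axis 21.58590884012383 0.1100321159481755 centre [0.65254238 0.13685982 0.06      ]
21.203665839058285
21.965468959439754
gap mid [0.60182562 0.11706349 0.06      ]
[[-0.0085 -0.0221 -0.0151]
 [ 0.0076 -0.0221 -0.0151]]
t 6.75 pos [0.5579 0.0982 0.1922] yaw -69.9 grip 0.191 F [-0.1 -0.2 -0.5] | shift cm [ -0.39 -10.21   0.91] yaw cmd -1.5
```

```bash
python3 -m handwheel '[{"grip":1,"tx":0,"ty":-2,"tz":0,"yaw":-1.5},{"grip":1,"tx":0,"ty":-3,"tz":2,"yaw":0},{"grip":1,"tx":0,"ty":-3,"tz":3,"yaw":0},{"grip":1,"tx":0,"ty":-2.4,"tz":2.5,"yaw":0},{"grip":1,"tx":0,"ty":0,"tz":1,"yaw":0}]' >/dev/null
python3 -m handwheel '[{"grip":1,"tx":0,"ty":0,"tz":0,"yaw":0},{"grip":1,"tx":0,"ty":0,"tz":0,"yaw":0},{"grip":1,"tx":0,"ty":0,"tz":0,"yaw":0}]'
python3 - <<'E'
from h import *
delta(.6545,.1369,.101,-68.4)
C=cam("wrist");crop(C,120,60,280,250,2.4,"w6")
E
```

```text
t: 7.55
eef_pos: [0.6568, 0.1373, 0.1085]
tool_rot: [-0.001, 0.828, -0.561, 0.001]
contact_force: [0.5, 0.1, 0.0]
gripper_width: 0.184
t 7.55 pos [0.6568 0.1373 0.1085] yaw -68.3 grip 0.184 F [0.5 0.1 0. ] | shift cm [-0.05  0.23  0.75] yaw cmd 0.1
```

View pics/w6.png

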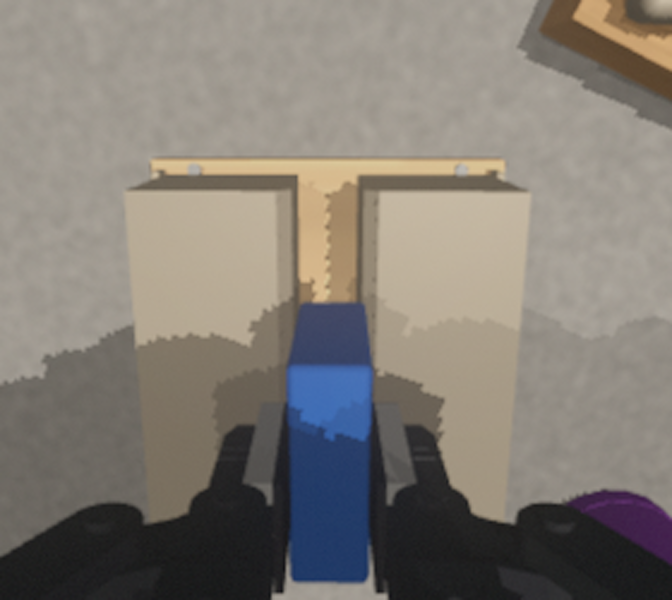

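The spacer is over the gap, with its front bottom edge at crop x 302 to 364 against the mouth at 277 to 377. It's about 1 mm to the right, so I'll correct and insert gently.

```bash
python3 -m handwheel '[{"grip":1,"tx":-0.11,"ty":0.23,"tz":0.5,"yaw":0},{"grip":1,"tx":0,"ty":0,"tz":0,"yaw":0},{"grip":1,"tx":0,"ty":0,"tz":0.5,"yaw":0},{"grip":1,"tx":0,"ty":0,"tz":0.5,"yaw":0},{"grip":1,"tx":0,"ty":0,"tz":0.4,"yaw":0}]'
python3 -m handwheel '[{"grip":1,"tx":0,"ty":0,"tz":0.3,"yaw":0},{"grip":1,"tx":0,"ty":0,"tz":0.3,"yaw":0},{"grip":1,"tx":0,"ty":0,"tz":0.3,"yaw":0},{"grip":1,"tx":0,"ty":0,"tz":0,"yaw":0},{"grip":1,"tx":0,"ty":0,"tz":0,"yaw":0}]'
```

```text
t: 8.1
eef_pos: [0.6536, 0.1373, 0.0872]
tool_rot: [0.0, 0.828, -0.561, -0.0]
contact_force: [0.2, -0.7, -0.1]
gripper_width: 0.192
t: 8.6
eef_pos: [0.6538, 0.1375, 0.0789]
tool_rot: [-0.0, 0.828, -0.561, 0.0]
contact_force: [-0.6, 0.0, -0.0]
gripper_width: 0.185
```

```bash
python3 -m handwheel '[{"grip":1,"tx":0,"ty":0,"tz":0.4,"yaw":0},{"grip":1,"tx":0,"ty":0,"tz":0.4,"yaw":0},{"grip":1,"tx":0,"ty":0,"tz":0.4,"yaw":0},{"grip":1,"tx":0,"ty":0,"tz":0.2,"yaw":0},{"grip":1,"tx":0,"ty":0,"tz":0,"yaw":0}]'
python3 -m handwheel '[{"grip":1,"tx":0,"ty":0,"tz":0,"yaw":0},{"grip":2.2,"tx":0,"ty":0,"tz":0,"yaw":0},{"grip":2.6,"tx":0,"ty":0,"tz":0,"yaw":0},{"grip":3.5,"tx":0,"ty":0,"tz":0,"yaw":0},{"grip":3.5,"tx":0,"ty":0,"tz":0,"yaw":0}]'
python3 -m handwheel '[{"grip":4,"tx":0,"ty":0,"tz":-1,"yaw":0},{"grip":4,"tx":0,"ty":0,"tz":-3,"yaw":0},{"grip":2,"tx":0,"ty":0,"tz":-2,"yaw":0},{"grip":0,"tx":0,"ty":0,"tz":0,"yaw":0},{"grip":0,"tx":0,"ty":0,"tz":0,"yaw":0}]'
python3 - <<'E'
from h import *
C=cam("wrist");crop(C,120,60,280,250,2.4,"w7")
E
```

```text
t: 9.1
eef_pos: [0.6535, 0.1374, 0.0643]
tool_rot: [0.0, 0.828, -0.561, -0.0]
contact_force: [-0.5, -1.2, 0.1]
gripper_width: 0.189
t: 9.6
eef_pos: [0.6539, 0.1375, 0.0651]
tool_rot: [-0.0, 0.828, -0.561, 0.0]
contact_force: [-0.1, 0.5, 0.5]
gripper_width: 0.412
t: 10.1
eef_pos: [0.6541, 0.1375, 0.1256]
tool_rot: [-0.0, 0.828, -0.561, 0.0]
contact_force: [0.3, -0.2, -0.1]
gripper_width: -0.004
```

View pics/w7.png

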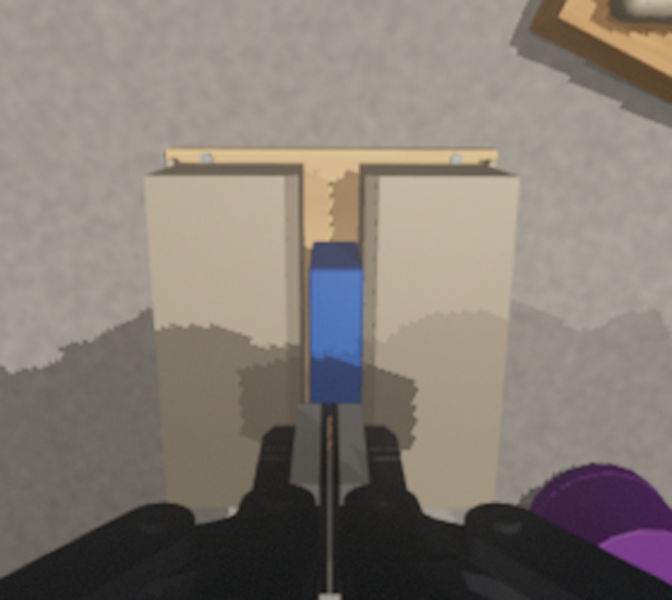

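The spacer has dropped into the gap; its top spans crop (310 to 362, 270 to 403) and sits below the mouth. I'll check its position along the gap, then press with the shut fingertips, which are about 17 mm wide across the jaws and so fit the mouth.

```bash
python3 - <<'E'
from h import *
delta(.6525,.1369,.0650)
C=cam("wrist")
S=lambda *p,z:ray(C,np.array(p)/2.4+[120,60],z)
sp=S((310,270),(362,270),(310,403),(362,403),z=.058);print(sp.round(4).tolist())
pl=S((147,176),(518,175),z=.06);u=np.array([np.cos(np.radians(21.6)),np.sin(np.radians(21.6)),0])
print("far edge mid",pl.mean(0),np.linalg.norm(pl[0]-pl[1]),"gap from far edge to spacer front mm (want 30)",(pl.mean(0)-sp[:2].mean(0))@u*1000, "len",(sp[:2].mean(0)-sp[2:].mean(0))@u*1000)
E
python3 -m handwheel '[{"grip":0,"tx":0,"ty":0,"tz":2.5,"yaw":0},{"grip":0,"tx":0,"ty":0,"tz":2.5,"yaw":0},{"grip":0,"tx":0,"ty":0,"tz":1,"yaw":0},{"grip":0,"tx":0,"ty":0,"tz":0.3,"yaw":0},{"grip":0,"tx":0,"ty":0,"tz":0,"yaw":0}]'
python3 -m handwheel '[{"grip":0,"tx":0,"ty":0,"tz":0.2,"yaw":0},{"grip":0,"tx":0,"ty":0,"tz":0.2,"yaw":0},{"grip":0,"tx":0,"ty":0,"tz":0.1,"yaw":0},{"grip":0,"tx":0,"ty":0,"tz":0,"yaw":0},{"grip":0,"tx":0,"ty":0,"tz":0,"yaw":0}]'
```

```text
t 10.15 pos [0.6535 0.1372 0.1246] yaw -68.3 grip -0.000 F [ 0.  -0.1 -0.2] | shift cm [-0.01  0.1   5.96] 
[[0.6741, 0.1524, 0.058], [0.68, 0.1377, 0.058], [0.6331, 0.1365, 0.058], [0.6393, 0.1209, 0.058]]
far edge mid [0.70323547 0.15672339 0.06      ] 0.1079797211101317 gap from far edge to spacer front mm (want 30) 28.643994385500918 len 44.03549239704104
t: 10.7
eef_pos: [0.6537, 0.1376, 0.0617]
tool_rot: [0.0, 0.828, -0.561, -0.0]
contact_force: [-0.5, 0.3, -0.2]
gripper_width: -0.001
t: 11.2
eef_pos: [0.6544, 0.1377, 0.0582]
tool_rot: [-0.0, 0.828, -0.561, 0.001]
contact_force: [-1.7, 0.8, 5.1]
gripper_width: 0.001
```

Contact came at z = 58.2 mm with 5 N, so the spacer is seated, 2 mm below the stone and about 1.4 mm off midway. Next is the red drum.

```bash
python3 -m handwheel '[{"grip":0,"tx":0,"ty":0,"tz":-3,"yaw":0},{"grip":2,"tx":0,"ty":0,"tz":-4,"yaw":0},{"grip":8.5,"tx":0,"ty":0,"tz":-4,"yaw":0},{"grip":8.5,"tx":3.87,"ty":1.65,"tz":-3,"yaw":0},{"grip":8.5,"tx":3.87,"ty":1.65,"tz":0,"yaw":0}]' >/dev/null
python3 -m handwheel '[{"grip":8.5,"tx":3.87,"ty":1.65,"tz":0,"yaw":0},{"grip":8.5,"tx":3.87,"ty":1.65,"tz":0,"yaw":0},{"grip":8.5,"tx":3.87,"ty":1.65,"tz":0,"yaw":0},{"grip":8.5,"tx":3.87,"ty":1.65,"tz":0,"yaw":0},{"grip":8.5,"tx":0,"ty":0,"tz":0,"yaw":0}]'
python3 -m handwheel '[{"grip":8.5,"tx":0,"ty":0,"tz":0,"yaw":0},{"grip":8.5,"tx":0,"ty":0,"tz":0,"yaw":0},{"grip":8.5,"tx":0,"ty":0,"tz":0,"yaw":0}]'
cat >> h.py <<'E'
def circ(C,kind,z,r,roi=None):
    # fit drum: top circle radius r at z, bottom circle at 0; centre so that silhouette hull matches the contour
    from scipy.optimize import least_squares
    ce,c,st=seg(C,kind,roi); c=cv2.convexHull(c.astype(np.float32))[:,0]
    t=np.linspace(0,2*np.pi,90)
    def f(p):
        o=np.c_[p[0]+r*np.cos(t),p[1]+r*np.sin(t)]
        X=np.r_[np.c_[o,0*t+z],np.c_[o,0*t]]
        h=cv2.convexHull(proj(C,X).astype(np.float32))
        return [cv2.pointPolygonTest(h,(float(a),float(b)),True)-p[2] for a,b in c]
    s=least_squares(f,list(ray(C,ce,z*.6)[0][:2])+[1.],x_scale=[.01,.01,1.],diff_step=1e-3,loss="soft_l1")
    return s.x,np.sqrt(np.mean(s.fun**2)),st
E
python3 - <<'E'
from h import *
C=cam("wrist");cv2.imwrite("pics/w8.png",C[0])
x,e,st=circ(C,"red",.05,.03);print(x,e,st);delta(x[0],x[1],.019)
E
```

```text
t: 12.2
eef_pos: [0.6471, -0.1232, 0.1957]
tool_rot: [0.002, 0.825, -0.566, 0.001]
contact_force: [-0.0, -0.8, -0.0]
gripper_width: 0.996
t: 12.5
eef_pos: [0.6481, -0.1114, 0.1962]
tool_rot: [-0.0, 0.829, -0.56, -0.0]
contact_force: [0.1, -0.3, -0.3]
gripper_width: 0.996
[ 0.64996097 -0.1149306   2.14922962] 1.771893347928183 [ 234  148   57   51 2259]
t 12.55 pos [ 0.6481 -0.1116  0.1961] yaw -68.1 grip 0.993 F [ 0.4 -0.8 -0.5] | shift cm [ 0.39 -0.04 17.71]
```

Run:
```python
from h import *
im=cv2.imread("pics/w8.png");h=cv2.cvtColor(im,cv2.COLOR_BGR2HSV)
for v in range(140,212,4): print(v,[tuple(int(k) for k in h[v,u]) for u in(225,232,240,262,285,292,298)])
crop((im,),200,120,130,110,5,"w8c")
```

```text
140 [(20, 26, 148), (17, 24, 148), (19, 24, 146), (18, 25, 151), (16, 26, 147), (17, 24, 149), (18, 25, 153)]
144 [(18, 27, 144), (19, 24, 147), (18, 26, 149), (5, 101, 76), (18, 25, 150), (18, 26, 149), (17, 24, 147)]
148 [(19, 24, 148), (18, 25, 152), (17, 27, 152), (3, 125, 114), (18, 27, 144), (17, 24, 148), (18, 27, 143)]
152 [(16, 26, 148), (18, 25, 151), (15, 42, 108), (3, 129, 142), (16, 27, 141), (19, 24, 150), (18, 22, 149)]
156 [(17, 24, 148), (17, 24, 149), (4, 99, 75), (3, 131, 140), (15, 41, 138), (17, 25, 145), (16, 26, 149)]
160 [(18, 23, 144), (16, 27, 103), (2, 132, 135), (2, 134, 139), (3, 133, 127), (16, 27, 140), (18, 25, 150)]
164 [(16, 26, 148), (18, 30, 102), (3, 135, 134), (2, 135, 138), (2, 134, 141), (17, 26, 136), (19, 24, 148)]
168 [(18, 25, 153), (18, 30, 103), (3, 138, 133), (2, 133, 138), (3, 135, 138), (18, 28, 136), (16, 26, 147)]
172 [(19, 24, 148), (13, 37, 96), (2, 137, 132), (3, 138, 135), (3, 135, 136), (15, 26, 136), (19, 24, 148)]
176 [(16, 26, 149), (12, 40, 96), (2, 142, 131), (2, 140, 133), (3, 136, 135), (18, 25, 133), (17, 25, 144)]
180 [
[... 165 characters left out ...]
1), (3, 140, 133), (17, 26, 137), (17, 27, 130)]
188 [(16, 27, 123), (16, 28, 102), (2, 141, 128), (2, 142, 131), (2, 140, 131), (16, 25, 133), (16, 29, 133)]
192 [(14, 28, 102), (14, 27, 103), (2, 139, 119), (3, 130, 98), (4, 96, 119), (17, 27, 133), (16, 25, 135)]
196 [(15, 29, 105), (16, 28, 102), (12, 39, 97), (3, 116, 77), (16, 28, 137), (15, 27, 133), (18, 25, 133)]
200 [(16, 27, 105), (18, 28, 108), (16, 28, 101), (3, 118, 80), (17, 27, 130), (17, 27, 134), (17, 27, 133)]
204 [(15, 29, 106), (18, 30, 102), (15, 30, 103), (8, 74, 83), (18, 25, 131), (17, 27, 131), (19, 26, 137)]
208 [(16, 26, 106), (19, 27, 104), (18, 30, 103), (14, 32, 89), (16, 25, 134), (17, 27, 133), (17, 27, 133)]
```

View pics/w8c.png

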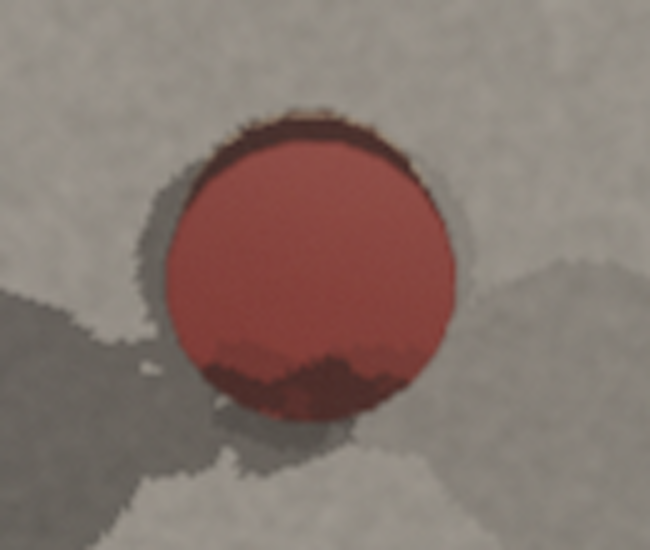

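Red top face: crop x 165 to 456, y 140 to 422, centre at px (262.1,176.2). My threshold cut off its shaded rim, so I'll loosen it.

```bash
sed -i 's/(S>120)&(V>50),"green":(H>50)&(H<85)&(S>70)&(V>25)/(S>70)\&(V>30),"green":(H>40)\&(H<95)\&(S>55)\&(V>12)/' h.py
python3 - <<'E'
from h import *
C=cam("wrist")
x,e,st=circ(C,"red",.05,.03,(200,120,130,110));print(x,e,st);print(ray(C,(262.1,176.2),.05));delta(x[0],x[1],.016)
E
```

```text
[ 0.65119666 -0.11426067  0.8664761 ] 0.4119944689018418 [ 233  142   58   62 2773]
[[ 0.65217458 -0.11453908  0.05      ]]
t 12.60 pos [ 0.6481 -0.1119  0.1961] yaw -68.1 grip 0.995 F [-0.2 -0.5  0.3] | shift cm [ 0.34 -0.2  18.01]
```

```bash
python3 -m handwheel '[{"grip":8.5,"tx":0.34,"ty":-0.24,"tz":4,"yaw":0},{"grip":8.5,"tx":0,"ty":0,"tz":4,"yaw":0},{"grip":8.5,"tx":0,"ty":0,"tz":4,"yaw":0},{"grip":8.5,"tx":0,"ty":0,"tz":3,"yaw":0},{"grip":8.5,"tx":0,"ty":0,"tz":2,"yaw":0}]' 40
python3 -m handwheel '[{"grip":8.5,"tx":0,"ty":0,"tz":1,"yaw":0},{"grip":8.5,"tx":0,"ty":0,"tz":0.8,"yaw":0},{"grip":8.5,"tx":0,"ty":0,"tz":0,"yaw":0},{"grip":6.5,"tx":0,"ty":0,"tz":0,"yaw":0},{"grip":5.5,"tx":0,"ty":0,"tz":0,"yaw":0}]'
python3 -m handwheel '[{"grip":5,"tx":0,"ty":0,"tz":0,"yaw":0},{"grip":5,"tx":0,"ty":0,"tz":0,"yaw":0},{"grip":5,"tx":0,"ty":0,"tz":0,"yaw":0},{"grip":5,"tx":0,"ty":0,"tz":0,"yaw":0},{"grip":5,"tx":0,"ty":0,"tz":0,"yaw":0}]'
python3 -m handwheel '[{"grip":5,"tx":0,"ty":0,"tz":-1,"yaw":0},{"grip":5,"tx":0,"ty":0,"tz":-2,"yaw":0},{"grip":5,"tx":0,"ty":0,"tz":0,"yaw":0},{"grip":5,"tx":0,"ty":0,"tz":0,"yaw":0},{"grip":5,"tx":0,"ty":0,"tz":0,"yaw":0}]'
```

```text
t: 13.1
eef_pos: [0.6501, -0.1147, 0.0232]
tool_rot: [0.001, 0.828, -0.56, -0.001]
contact_force: [0.7, 0.8, 0.5]
gripper_width: 0.995
t: 13.6
eef_pos: [0.6524, -0.1157, 0.0094]
tool_rot: [-0.0, 0.828, -0.561, 0.001]
contact_force: [-5.7, -2.5, 21.1]
gripper_width: 0.696
t: 14.1
eef_pos: [0.6525, -0.1157, 0.0095]
tool_rot: [-0.001, 0.828, -0.561, 0.001]
contact_force: [-0.4, -0.2, 7.0]
gripper_width: 0.691
t: 14.6
eef_pos: [0.6505, -0.1159, 0.037]
tool_rot: [0.0, 0.828, -0.561, -0.001]
contact_force: [0.6, -0.5, -4.0]
gripper_width: 0.691
```

```bash
python3 -m handwheel '[{"grip":5,"tx":0,"ty":0,"tz":-3,"yaw":0},{"grip":5,"tx":0,"ty":0,"tz":-4,"yaw":0},{"grip":5,"tx":-1.5,"ty":-0.6,"tz":-3,"yaw":0},{"grip":5,"tx":-2.925,"ty":-1.178,"tz":0,"yaw":0},{"grip":5,"tx":-2.925,"ty":-1.178,"tz":0,"yaw":0}]'
python3 -m handwheel '[{"grip":5,"tx":-2.925,"ty":-1.178,"tz":0,"yaw":0},{"grip":5,"tx":-2.925,"ty":-1.178,"tz":0,"yaw":0},{"grip":5,"tx":-2.925,"ty":-1.178,"tz":0,"yaw":0},{"grip":5,"tx":-2.925,"ty":-1.178,"tz":0,"yaw":0},{"grip":5,"tx":-2.925,"ty":-1.178,"tz":0,"yaw":0}]'
python3 -m handwheel '[{"grip":5,"tx":-1.4,"ty":-0.6,"tz":0,"yaw":0},{"grip":5,"tx":0,"ty":0,"tz":2,"yaw":0},{"grip":5,"tx":0,"ty":0,"tz":0,"yaw":0},{"grip":5,"tx":0,"ty":0,"tz":0,"yaw":0},{"grip":5,"tx":0,"ty":0,"tz":0,"yaw":0}]'
python3 - <<'E'
from h import *
delta(.6533,.1364,.0715,-68.4)
C=cam("wrist");crop(C,120,60,280,250,2.4,"w9");np.savez("w9",K=C[1],R=C[2],p=C[3])
E
```

```text
t: 15.1
eef_pos: [0.6518, -0.0366, 0.1383]
tool_rot: [-0.0, 0.827, -0.562, 0.0]
contact_force: [0.3, -0.3, -3.9]
gripper_width: 0.69
t: 15.6
eef_pos: [0.6513, 0.1221, 0.1366]
tool_rot: [0.001, 0.828, -0.561, -0.001]
contact_force: [0.4, 0.7, -3.8]
gripper_width: 0.692
t: 16.1
eef_pos: [0.653, 0.135, 0.1183]
tool_rot: [0.0, 0.827, -0.562, 0.0]
contact_force: [0.7, -0.1, -2.2]
gripper_width: 0.693
t 16.10 pos [0.653  0.135  0.1183] yaw -68.4 grip 0.693 F [ 0.7 -0.1 -2.2] | shift cm [-0.12 -0.07  4.68] yaw cmd 0.0
```

View pics/w9.png

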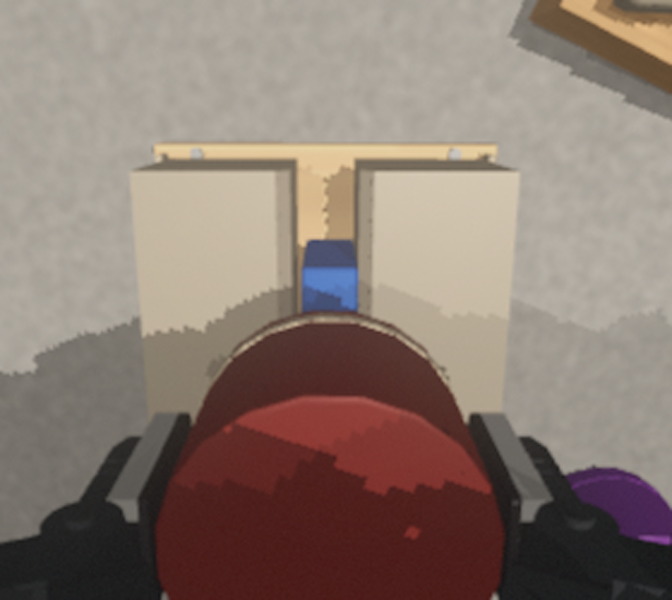

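Red drum is held upright; its top spans crop x 156 to 504 with the front at y 396. The plinth's far edge runs 132 to 519 at y 170, so a shift of about -1.1 mm in tool x agrees with the plan. Checking tool y numerically.

Run:
```python
from h import *
d=np.load("w9.npz");C=(None,d["K"],d["R"],d["p"]);o,m,a=tool();z=o["eef_pos"][2]-.0095
S=lambda p,zz:(m.T@(ray(C,np.array(p)/2.4+[120,60],zz)[0]-o["eef_pos"])*1000).round(1)
print("drum front",S((331,396),z+.05),"L",S((156,530),z+.05),"R",S((504,530),z+.05),"bottom front",S((329,314),z))
print("plinth far",S((132,171),.06),S((519,170),.06))
delta(.6533,.1364,.0695)
```

```text
drum front [ -0.1 -29.2 -40.5] L [-29.3  -5.1 -40.5] R [ 28.7  -5.1 -40.5] bottom front [ -0.5 -27.7   9.5]
plinth far [-56.  -55.1  58.6] [ 53.  -55.3  58.7]
t 16.15 pos [0.6532 0.1353 0.1186] yaw -68.3 grip 0.690 F [ 0.8 -0.1 -3.1] | shift cm [-0.1  -0.05  4.91]
```

```bash
python3 -m handwheel '[{"grip":5,"tx":-0.11,"ty":-0.08,"tz":1,"yaw":0},{"grip":5,"tx":0,"ty":0,"tz":1.5,"yaw":0},{"grip":5,"tx":0,"ty":0,"tz":1.2,"yaw":0},{"grip":5,"tx":0,"ty":0,"tz":0.6,"yaw":0},{"grip":5,"tx":0,"ty":0,"tz":0.2,"yaw":0}]'
python3 -m handwheel '[{"grip":5,"tx":0,"ty":0,"tz":0.1,"yaw":0},{"grip":5,"tx":0,"ty":0,"tz":0.1,"yaw":0},{"grip":5,"tx":0,"ty":0,"tz":0.1,"yaw":0},{"grip":5,"tx":0,"ty":0,"tz":0,"yaw":0},{"grip":5,"tx":0,"ty":0,"tz":0,"yaw":0}]'
```

```text
t: 16.65
eef_pos: [0.652, 0.1374, 0.0713]
tool_rot: [0.001, 0.828, -0.561, -0.001]
contact_force: [-0.7, 0.2, -3.0]
gripper_width: 0.691
t: 17.15
eef_pos: [0.653, 0.1376, 0.0702]
tool_rot: [-0.0, 0.828, -0.561, 0.0]
contact_force: [0.0, -0.3, -3.6]
gripper_width: 0.698
```

```bash
python3 -m handwheel '[{"grip":5,"tx":0,"ty":0,"tz":0.08,"yaw":0},{"grip":5,"tx":0,"ty":0,"tz":0,"yaw":0},{"grip":5,"tx":0,"ty":0,"tz":0,"yaw":0}]'
python3 -m handwheel '[{"grip":5,"tx":0,"ty":0,"tz":0.08,"yaw":0},{"grip":5,"tx":0,"ty":0,"tz":0,"yaw":0},{"grip":5,"tx":0,"ty":0,"tz":0,"yaw":0}]'
```

```text
t: 17.45
eef_pos: [0.6531, 0.1377, 0.0696]
tool_rot: [-0.0, 0.828, -0.561, 0.0]
contact_force: [-1.2, -0.4, 1.0]
gripper_width: 0.688
t: 17.75
eef_pos: [0.6531, 0.1378, 0.0696]
tool_rot: [-0.0, 0.828, -0.561, 0.0]
contact_force: [-4.1, -1.9, 7.4]
gripper_width: 0.691
```

```bash
sed -i 's/def circ(C,kind,z,r,roi=None):/def circ(C,kind,z,r,roi=None,b=0):/; s/np.c_\[o,0\*t\]\]/np.c_[o,0*t+b]]/; s/ray(C,ce,z\*.6)/ray(C,ce,b+(z-b)*.6)/' h.py
python3 -m handwheel '[{"grip":6.1,"tx":0,"ty":0,"tz":0,"yaw":0},{"grip":6.5,"tx":0,"ty":0,"tz":0,"yaw":0},{"grip":8.5,"tx":0,"ty":0,"tz":0,"yaw":0},{"grip":8.5,"tx":0,"ty":0,"tz":0,"yaw":0},{"grip":8.5,"tx":0,"ty":0,"tz":0,"yaw":0}]'
python3 -m handwheel '[{"grip":8.5,"tx":0,"ty":0,"tz":-2,"yaw":0},{"grip":8.5,"tx":0,"ty":0,"tz":-4,"yaw":0},{"grip":8.5,"tx":0,"ty":0,"tz":-4,"yaw":0},{"grip":8.5,"tx":0,"ty":0,"tz":-4,"yaw":0},{"grip":8.5,"tx":0,"ty":0,"tz":0,"yaw":0}]' >/dev/null
python3 -m handwheel '[{"grip":8.5,"tx":0,"ty":0,"tz":0,"yaw":0},{"grip":8.5,"tx":0,"ty":0,"tz":0,"yaw":0}]'
python3 - <<'E'
from h import *
C=cam("wrist");cv2.imwrite("pics/w10.png",C[0])
x,e,st=circ(C,"red",.11,.03,(170,60,180,250),.06);print(x,e,st);delta(x[0],x[1],.2)
E
```

```text
t: 18.25
eef_pos: [0.6529, 0.1377, 0.0682]
tool_rot: [-0.0, 0.828, -0.561, -0.0]
contact_force: [0.5, 0.2, -0.9]
gripper_width: 0.994
t: 18.95
eef_pos: [0.6522, 0.1372, 0.2071]
tool_rot: [0.001, 0.828, -0.561, -0.001]
contact_force: [-0.3, -0.4, -0.7]
gripper_width: 0.994
[0.65224429 0.13834761 1.17243315] 0.5508982445418386 [ 222  151   70   72 3882]
t 19.00 pos [0.652  0.1372 0.2067] yaw -68.3 grip 0.995 F [ 0.5 -0.6  0.8] | shift cm [-0.1  -0.07  0.67]
```

View pics/w10.png

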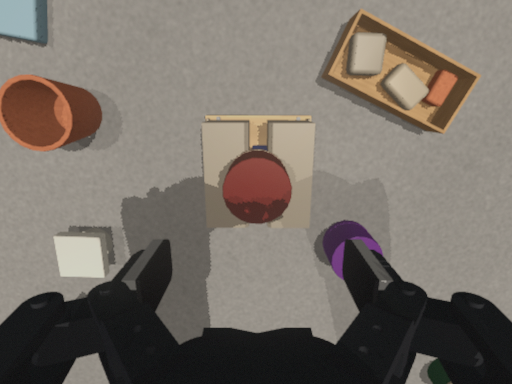

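The red drum stands upright on the plinth at (257,187), equally spaced from both sides; the fit gives its centre within 1.5 mm of the plinth's. Now the green drum.

```bash
python3 -m handwheel '[{"grip":8.5,"tx":2.82,"ty":3.16,"tz":0,"yaw":0},{"grip":8.5,"tx":2.82,"ty":3.16,"tz":0,"yaw":0},{"grip":8.5,"tx":2.82,"ty":3.16,"tz":0,"yaw":0},{"grip":8.5,"tx":2.82,"ty":3.16,"tz":0,"yaw":0},{"grip":8.5,"tx":2.82,"ty":3.16,"tz":0,"yaw":0}]'
python3 -m handwheel '[{"grip":8.5,"tx":2.82,"ty":3.16,"tz":0,"yaw":0},{"grip":8.5,"tx":2.82,"ty":3.16,"tz":0,"yaw":0},{"grip":8.5,"tx":2.82,"ty":3.16,"tz":0,"yaw":0},{"grip":8.5,"tx":2.82,"ty":3.16,"tz":0,"yaw":0},{"grip":8.5,"tx":2.82,"ty":3.16,"tz":0,"yaw":0}]'
python3 -m handwheel '[{"grip":8.5,"tx":0,"ty":0,"tz":0,"yaw":0},{"grip":8.5,"tx":0,"ty":0,"tz":0,"yaw":0},{"grip":8.5,"tx":0,"ty":0,"tz":0,"yaw":0}]'
python3 - <<'E'
from h import *
C=cam("wrist")
x,e,st=circ(C,"green",.045,.026);print(x,e,st);delta(x[0],x[1],.007)
E
```

```text
t: 19.5
eef_pos: [0.5566, -0.0533, 0.2069]
tool_rot: [0.001, 0.828, -0.561, -0.001]
contact_force: [0.9, -0.5, 0.6]
gripper_width: 0.994
t: 20.0
eef_pos: [0.4621, -0.2426, 0.2072]
tool_rot: [0.0, 0.828, -0.561, -0.001]
contact_force: [1.2, -0.3, 0.4]
gripper_width: 0.993
t: 20.3
eef_pos: [0.464, -0.2401, 0.2077]
tool_rot: [-0.0, 0.828, -0.56, -0.001]
contact_force: [0.1, 0.2, 0.4]
gripper_width: 0.998
[ 0.46272594 -0.24337618  2.06609916] 1.3871293670567226 [ 237  151   47   43 1601]
t 20.35 pos [ 0.4643 -0.2398  0.2079] yaw -68.1 grip 0.996 F [-0.4  0.1 -0.3] | shift cm [ 0.3   0.28 20.09]
```

Run:
```python
from h import *
C=cam("wrist");cv2.imwrite("pics/w11.png",C[0]);h=cv2.cvtColor(C[0],cv2.COLOR_BGR2HSV)
print([(v,*map(int,h[v,261])) for v in range(136,210,3)]); print([(u,*map(int,h[172,u])) for u in range(228,294,3)])
bg=(h[...,1].astype(int)<40)
import h as H
s0=H.seg
def seg2(C,k,roi):
    m=((h[...,0]>28)&(h[...,0]<100)&(h[...,1]>40)).astype(np.uint8)
    kk=np.zeros_like(m);x,y,w,hh=roi;kk[y:y+hh,x:x+w]=1;m*=kk
    n,l,st,ce=cv2.connectedComponentsWithStats(m);i=1+np.argmax(st[1:,4])
    c=max(cv2.findContours((l==i).astype(np.uint8),0,1)[0],key=cv2.contourArea);return ce[i],c[:,0,:].astype(float),st[i]
H.seg=seg2
x,e,st=circ(C,"green",.045,.026,(215,120,100,100));print(x,e,st);delta(x[0],x[1],.007)
```

```text
[(136, 19, 25, 142), (139, 19, 25, 144), (142, 21, 24, 141), (145, 25, 24, 126), (148, 49, 45, 62), (151, 41, 50, 102), (154, 58, 60, 119), (157, 60, 61, 118), (160, 60, 59, 117), (163, 59, 60, 114), (166, 60, 60, 115), (169, 59, 63, 113), (172, 60, 64, 112), (175, 59, 64, 112), (178, 60, 63, 109), (181, 60, 65, 110), (184, 61, 66, 108), (187, 61, 66, 101), (190, 55, 51, 65), (193, 56, 53, 67), (196, 56, 59, 73), (199, 23, 27, 85), (202, 19, 24, 85), (205, 20, 27, 84), (208, 18, 27, 93)]
[(228, 16, 23, 143), (231, 19, 24, 117), (234, 21, 26, 98), (237, 44, 52, 108), (240, 61, 63, 110), (243, 61, 66, 109), (246, 60, 64, 111), (249, 60, 64, 111), (252, 60, 62, 111), (255, 60, 64, 111), (258, 60, 66, 112), (261, 60, 64, 112), (264, 59, 64, 112), (267, 60, 61, 112), (270, 61, 63, 114), (273, 61, 63, 113), (276, 60, 63, 114), (279, 60, 62, 115), (282, 60, 63, 114), (285, 25, 25, 121), (288, 19, 26, 140), (291, 17, 25, 144)]
[ 0.46472143 -0.24237133  0.87891384] 0.32126836967637284 [ 237  147   48   51 1844]
t 20.40 pos [ 0.4644 -0.2398  0.208 ] yaw -68.1 grip 0.994 F [0.3 0.1 0. ] | shift cm [ 0.27  0.07 20.1 ]
```

```bash
python3 -m handwheel '[{"grip":8.5,"tx":0.27,"ty":0.07,"tz":4,"yaw":0},{"grip":8.5,"tx":0,"ty":0,"tz":4.5,"yaw":0},{"grip":8.5,"tx":0,"ty":0,"tz":4.5,"yaw":0},{"grip":8.5,"tx":0,"ty":0,"tz":3,"yaw":0},{"grip":8.5,"tx":0,"ty":0,"tz":2,"yaw":0}]' 40
python3 -m handwheel '[{"grip":8.5,"tx":0,"ty":0,"tz":1,"yaw":0},{"grip":8.5,"tx":0,"ty":0,"tz":0.8,"yaw":0},{"grip":8.5,"tx":0,"ty":0,"tz":0,"yaw":0},{"grip":6,"tx":0,"ty":0,"tz":0,"yaw":0},{"grip":5,"tx":0,"ty":0,"tz":0,"yaw":0}]'
python3 -m handwheel '[{"grip":4,"tx":0,"ty":0,"tz":0,"yaw":0},{"grip":4,"tx":0,"ty":0,"tz":0,"yaw":0},{"grip":4,"tx":0,"ty":0,"tz":0,"yaw":0},{"grip":4,"tx":0,"ty":0,"tz":0,"yaw":0},{"grip":4,"tx":0,"ty":0,"tz":0,"yaw":0}]'
python3 -m handwheel '[{"grip":4,"tx":0,"ty":0,"tz":-1,"yaw":0},{"grip":4,"tx":0,"ty":0,"tz":-3,"yaw":0},{"grip":4,"tx":0,"ty":0,"tz":-4,"yaw":0},{"grip":4,"tx":0,"ty":0,"tz":-4,"yaw":0},{"grip":4,"tx":0,"ty":0,"tz":-4,"yaw":0}]'
python3 -m handwheel '[{"grip":4,"tx":0,"ty":0,"tz":-2,"yaw":0},{"grip":4,"tx":0,"ty":0,"tz":0,"yaw":0},{"grip":4,"tx":0,"ty":0,"tz":0,"yaw":0},{"grip":4,"tx":0,"ty":0,"tz":0,"yaw":0}]'
python3 - <<'E'
from h import *
delta(.6531,.1378,.19)
E
```

```text
t: 20.9
eef_pos: [0.4635, -0.2422, 0.0258]
tool_rot: [-0.0, 0.828, -0.56, -0.002]
contact_force: [-0.1, 0.1, 1.7]
gripper_width: 0.998
t: 21.4
eef_pos: [0.465, -0.2444, 0.0114]
tool_rot: [-0.0, 0.828, -0.561, 0.001]
contact_force: [0.4, 0.3, 0.5]
gripper_width: 0.686
t: 21.9
eef_pos: [0.4649, -0.2445, 0.0114]
tool_rot: [-0.0, 0.828, -0.561, 0.001]
contact_force: [-0.6, -0.1, 6.3]
gripper_width: 0.589
t: 22.4
eef_pos: [0.4634, -0.2438, 0.1722]
tool_rot: [0.0, 0.828, -0.561, -0.0]
contact_force: [0.5, -0.1, -3.2]
gripper_width: 0.589
t: 22.8
eef_pos: [0.4628, -0.2437, 0.1887]
tool_rot: [0.0, 0.828, -0.561, -0.002]
contact_force: [-0.7, -0.4, -2.9]
gripper_width: 0.595
t 22.80 pos [ 0.4628 -0.2437  0.1887] yaw -68.3 grip 0.595 F [-0.7 -0.4 -2.9] | shift cm [-28.39 -31.81  -0.13]
```

```bash
python3 -m handwheel '[{"grip":4,"tx":-1.2,"ty":-1.3,"tz":0,"yaw":0},{"grip":4,"tx":-2.4,"ty":-2.7,"tz":0,"yaw":0},{"grip":4,"tx":-2.4,"ty":-2.7,"tz":0,"yaw":0},{"grip":4,"tx":-2.4,"ty":-2.7,"tz":0,"yaw":0},{"grip":4,"tx":-2.4,"ty":-2.7,"tz":0,"yaw":0}]'
python3 -m handwheel '[{"grip":4,"tx":-2.4,"ty":-2.7,"tz":0,"yaw":0},{"grip":4,"tx":-2.4,"ty":-2.7,"tz":0,"yaw":0},{"grip":4,"tx":-2.4,"ty":-2.7,"tz":0,"yaw":0},{"grip":4,"tx":-2.4,"ty":-2.7,"tz":0,"yaw":0},{"grip":4,"tx":-2.4,"ty":-2.7,"tz":0,"yaw":0}]'
python3 -m handwheel '[{"grip":4,"tx":-2.4,"ty":-2.7,"tz":0,"yaw":0},{"grip":4,"tx":-2.4,"ty":-2.7,"tz":0,"yaw":0},{"grip":4,"tx":-0.8,"ty":-0.7,"tz":0,"yaw":0},{"grip":4,"tx":0,"ty":0,"tz":0,"yaw":0},{"grip":4,"tx":0,"ty":0,"tz":0,"yaw":0}]'
python3 -m handwheel '[{"grip":4,"tx":0,"ty":0,"tz":2.5,"yaw":0},{"grip":4,"tx":0,"ty":0,"tz":2.5,"yaw":0},{"grip":4,"tx":0,"ty":0,"tz":0,"yaw":0},{"grip":4,"tx":0,"ty":0,"tz":0,"yaw":0},{"grip":4,"tx":0,"ty":0,"tz":0,"yaw":0}]'
python3 - <<'E'
from h import *
delta(.6521,.1373,.1214,-68.4)
C=cam("wrist");cv2.imwrite("pics/w12.png",C[0]);np.savez("w12",K=C[1],R=C[2],p=C[3])
E
```

```text
t: 23.3
eef_pos: [0.536, -0.0976, 0.1885]
tool_rot: [0.001, 0.828, -0.561, -0.002]
contact_force: [-0.8, 0.6, -3.0]
gripper_width: 0.59
t: 23.8
eef_pos: [0.6169, 0.0636, 0.1881]
tool_rot: [0.001, 0.828, -0.561, -0.001]
contact_force: [0.9, -0.5, -2.6]
gripper_width: 0.593
t: 24.3
eef_pos: [0.6525, 0.1355, 0.1887]
tool_rot: [0.002, 0.828, -0.561, -0.001]
contact_force: [0.1, -1.4, -2.6]
gripper_width: 0.597
t: 24.8
eef_pos: [0.6542, 0.1365, 0.1419]
tool_rot: [-0.001, 0.827, -0.562, 0.001]
contact_force: [0.0, 0.4, -2.6]
gripper_width: 0.588
t 24.80 pos [0.6542 0.1365 0.1419] yaw -68.3 grip 0.588 F [ 0.   0.4 -2.6] | shift cm [-0.15  0.17  2.05] yaw cmd 0.1
```

```bash
python3 -m handwheel '[{"grip":4,"tx":-0.15,"ty":0.17,"tz":0.8,"yaw":0},{"grip":4,"tx":0,"ty":0,"tz":0.7,"yaw":0},{"grip":4,"tx":0,"ty":0,"tz":0,"yaw":0},{"grip":4,"tx":0,"ty":0,"tz":0,"yaw":0},{"grip":4,"tx":0,"ty":0,"tz":0,"yaw":0}]'
python3 - <<'E'
from h import *
delta(.6521,.1373,.1214,-68.4)
E
```

```text
t: 25.35
eef_pos: [0.6514, 0.138, 0.1254]
tool_rot: [-0.0, 0.828, -0.561, 0.0]
contact_force: [0.2, 1.1, -2.9]
gripper_width: 0.594
t 25.35 pos [0.6514 0.138  0.1254] yaw -68.2 grip 0.594 F [ 0.2  1.1 -2.9] | shift cm [ 0.09 -0.04  0.4 ] yaw cmd 0.2
```

```bash
python3 -m handwheel '[{"grip":4,"tx":0.07,"ty":-0.04,"tz":0.1,"yaw":0},{"grip":4,"tx":0,"ty":0,"tz":0.1,"yaw":0},{"grip":4,"tx":0,"ty":0,"tz":0,"yaw":0},{"grip":4,"tx":0,"ty":0,"tz":0,"yaw":0}]'
python3 -m handwheel '[{"grip":4,"tx":0,"ty":0,"tz":0.1,"yaw":0},{"grip":4,"tx":0,"ty":0,"tz":0,"yaw":0},{"grip":4,"tx":0,"ty":0,"tz":0,"yaw":0}]'
python3 -m handwheel '[{"grip":4,"tx":0,"ty":0,"tz":0.1,"yaw":0},{"grip":4,"tx":0,"ty":0,"tz":0,"yaw":0},{"grip":4,"tx":0,"ty":0,"tz":0,"yaw":0}]'
```

```text
t: 25.75
eef_pos: [0.6519, 0.1373, 0.1233]
tool_rot: [0.0, 0.828, -0.561, 0.0]
contact_force: [1.0, -0.5, -2.4]
gripper_width: 0.594
t: 26.05
eef_pos: [0.6519, 0.1373, 0.1223]
tool_rot: [0.0, 0.828, -0.561, -0.0]
contact_force: [-0.6, 0.5, -2.5]
gripper_width: 0.592
t: 26.35
eef_pos: [0.6521, 0.1375, 0.1216]
tool_rot: [-0.0, 0.828, -0.561, 0.0]
contact_force: [0.2, 0.4, -0.0]
gripper_width: 0.593
```

```bash
python3 -m handwheel '[{"grip":4,"tx":0,"ty":0,"tz":0.05,"yaw":0},{"grip":5.3,"tx":0,"ty":0,"tz":0,"yaw":0},{"grip":6,"tx":0,"ty":0,"tz":0,"yaw":0},{"grip":8.5,"tx":0,"ty":0,"tz":0,"yaw":0},{"grip":8.5,"tx":0,"ty":0,"tz":0,"yaw":0}]'
python3 -m handwheel '[{"grip":8.5,"tx":0,"ty":0,"tz":0,"yaw":0},{"grip":8.5,"tx":0,"ty":0,"tz":-2,"yaw":0},{"grip":8.5,"tx":0,"ty":0,"tz":-4,"yaw":0},{"grip":8.5,"tx":0,"ty":0,"tz":-4,"yaw":0},{"grip":8.5,"tx":0,"ty":0,"tz":-2,"yaw":0}]' 
python3 -m handwheel '[{"grip":8.5,"tx":0,"ty":0,"tz":0,"yaw":0},{"grip":8.5,"tx":0,"ty":0,"tz":0,"yaw":0},{"grip":8.5,"tx":0,"ty":0,"tz":0,"yaw":0}]'
sed -i 's/(H>40)&(H<95)&(S>55)/(H>28)\&(H<100)\&(S>40)/' h.py
python3 - <<'E'
from h import *
C=cam("wrist");cv2.imwrite("pics/w13.png",C[0])
x,e,st=circ(C,"green",.155,.026,(170,60,180,250),.11);print(x,e,st)
try: x,e,st=circ(C,"red",.11,.03,(170,60,180,250),.06);print("red",x,e,st)
except Exception as ex: print(ex)
delta(.478,.295,.24,-70.8)
E
```

```text
t: 26.85
eef_pos: [0.6519, 0.1374, 0.1208]
tool_rot: [-0.0, 0.828, -0.561, 0.0]
contact_force: [0.5, -0.4, 0.4]
gripper_width: 0.991
t: 27.35
eef_pos: [0.6532, 0.1382, 0.2449]
tool_rot: [-0.002, 0.828, -0.561, 0.002]
contact_force: [0.4, -0.9, 0.6]
gripper_width: 0.995
t: 27.65
eef_pos: [0.6511, 0.1369, 0.2392]
tool_rot: [0.001, 0.828, -0.561, -0.001]
contact_force: [0.1, 0.3, -0.7]
gripper_width: 0.991
[0.65263373 0.13867715 1.103858  ] 0.3714816842408355 [ 226  155   63   69 3188]
red [0.65081451 0.13774744 0.32069315] 0.41172232894218314 [227 145  61  37 588]
t 27.70 pos [0.6511 0.1369 0.2391] yaw -68.3 grip 0.993 F [-0.4 -0.  -0.8] | shift cm [-21.1   10.22  -0.06] yaw cmd 2.5
```

View pics/w13.png

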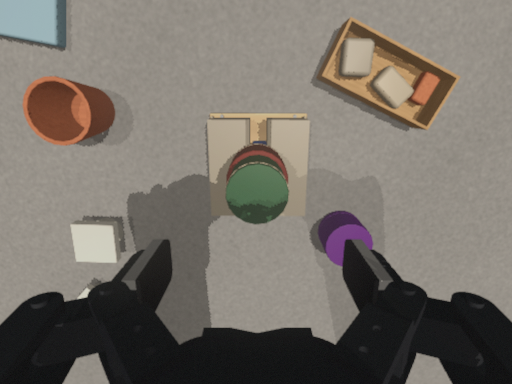

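The green drum is upright at (257,192), on top of the red. The fitted centres are green (652.6,138.7) and red (652.2,138.3) mm from the earlier full view. On to the capital, the larger white piece at (97,243).

```bash
python3 -m handwheel '[{"grip":8.5,"tx":-3.52,"ty":1.7,"tz":0,"yaw":0},{"grip":8.5,"tx":-3.52,"ty":1.7,"tz":0,"yaw":0},{"grip":8.5,"tx":-3.52,"ty":1.7,"tz":0,"yaw":0},{"grip":8.5,"tx":-3.52,"ty":1.7,"tz":0,"yaw":0},{"grip":8.5,"tx":-3.52,"ty":1.7,"tz":2,"yaw":0}]' >/dev/null
python3 -m handwheel '[{"grip":8.5,"tx":-3.52,"ty":1.7,"tz":2,"yaw":0},{"grip":8.5,"tx":0,"ty":0,"tz":0,"yaw":0},{"grip":8.5,"tx":0,"ty":0,"tz":0,"yaw":0},{"grip":8.5,"tx":0,"ty":0,"tz":0,"yaw":0},{"grip":8.5,"tx":0,"ty":0,"tz":0,"yaw":0}]'
python3 - <<'E'
from h import *
C=cam("wrist");cv2.imwrite("pics/w14.png",C[0]);h=cv2.cvtColor(C[0],cv2.COLOR_BGR2HSV)
print([(v,*map(int,h[v,260])) for v in range(120,225,5)]); print([(u,*map(int,h[172,u])) for u in range(210,310,5)])
ce,c,st=seg(C,"white",(190,90,140,140));P=ray(C,c,.04);r=rect(P);print(ce,st,r)
a=cv2.approxPolyDP(c.astype(np.float32).reshape(-1,1,2),6,True)[:,0];print(a.tolist(),ray(C,a,.04).round(4).tolist())
delta(r[0][0]/1e3,r[0][1]/1e3,.01)
E
```

```text
t: 28.7
eef_pos: [0.4803, 0.2947, 0.2009]
tool_rot: [-0.0, 0.827, -0.562, 0.0]
contact_force: [0.4, 0.1, -0.8]
gripper_width: 0.994
[(120, 17, 24, 149), (125, 19, 25, 145), (130, 18, 23, 147), (135, 19, 24, 146), (140, 19, 24, 147), (145, 18, 25, 151), (150, 20, 32, 145), (155, 34, 18, 202), (160, 36, 19, 203), (165, 36, 19, 203), (170, 34, 18, 202), (175, 36, 19, 203), (180, 36, 19, 203), (185, 34, 19, 202), (190, 21, 29, 170), (195, 20, 31, 147), (200, 21, 27, 96), (205, 20, 25, 91), (210, 19, 27, 103), (215, 16, 24, 140), (220, 16, 23, 146)]
[(210, 18, 23, 144), (215, 17, 25, 145), (220, 20, 26, 149), (225, 19, 24, 148), (230, 19, 27, 104), (235, 34, 19, 201), (240, 32, 19, 201), (245, 34, 19, 202), (250, 34, 18, 202), (255, 36, 19, 203), (260, 36, 19, 203), (265, 36, 19, 203), (270, 34, 18, 202), (275, 36, 18, 203), (280, 30, 19, 200), (285, 19, 27, 134), (290, 19, 25, 145), (295, 19, 24, 147), (300, 18, 23, 144), (305, 18, 26, 146)]
[256.0667895 171.0695532] [ 231  150   52   46 2171] (array([482.5, 297.3]), array([48.2, 54. ]), np.float32(109.6))
[[231.0, 151.0], [232.0, 192.0], [280.0, 194.0], [281.0, 151.0]] [[0.4942, 0.3302, 0.04], [0.4528, 0.3138, 0.04], [0.4698, 0.2646, 0.04], [0.5134, 0.2818, 0.04]]
t 28.75 pos [0.4802 0.2948 0.201 ] yaw -68.4 grip 0.994 F [0.7 0.7 0.7] | shift cm [-0.15 -0.3  19.1 ]
```

Run:
```python
from h import *
C=cam("wrist");im=cv2.cvtColor(C[0],cv2.COLOR_BGR2GRAY)
for u in(240,256,272): print(u,[(v,int(im[v,u])) for v in list(range(145,155))+list(range(188,203))])
o,m,a=tool()
for uv in((256,150.5),(256,197.5),(230.5,170),(281.5,170)): print(uv,(m.T@(ray(C,uv,.04)[0]-o["eef_pos"])*1000).round(1))
crop(C,200,120,120,100,6,"w15")
```

```text
240 [(145, 140), (146, 140), (147, 135), (148, 123), (149, 118), (150, 161), (151, 194), (152, 199), (153, 198), (154, 198), (188, 192), (189, 184), (190, 163), (191, 124), (192, 123), (193, 123), (194, 123), (195, 123), (196, 123), (197, 123), (198, 117), (199, 105), (200, 99), (201, 100), (202, 101)]
256 [(145, 141), (146, 142), (147, 144), (148, 138), (149, 126), (150, 154), (151, 190), (152, 199), (153, 200), (154, 200), (188, 185), (189, 185), (190, 185), (191, 174), (192, 143), (193, 124), (194, 124), (195, 124), (196, 124), (197, 124), (198, 122), (199, 109), (200, 87), (201, 87), (202, 87)]
272 [(145, 143), (146, 143), (147, 141), (148, 140), (149, 129), (150, 115), (151, 160), (152, 195), (153, 201), (154, 201), (188, 186), (189, 186), (190, 186), (191, 186), (192, 174), (193, 143), (194, 125), (195, 125), (196, 124), (197, 124), (198, 125), (199, 124), (200, 127), (201, 127), (202, 127)]
(256, 150.5) [ -1.7 -26.6 161. ]
(256, 197.5) [ -1.8  24.8 161. ]
(230.5, 170) [-28.8  -5.9 161. ]
(281.5, 170) [ 25.3  -5.8 161. ]
```

View pics/w15.png

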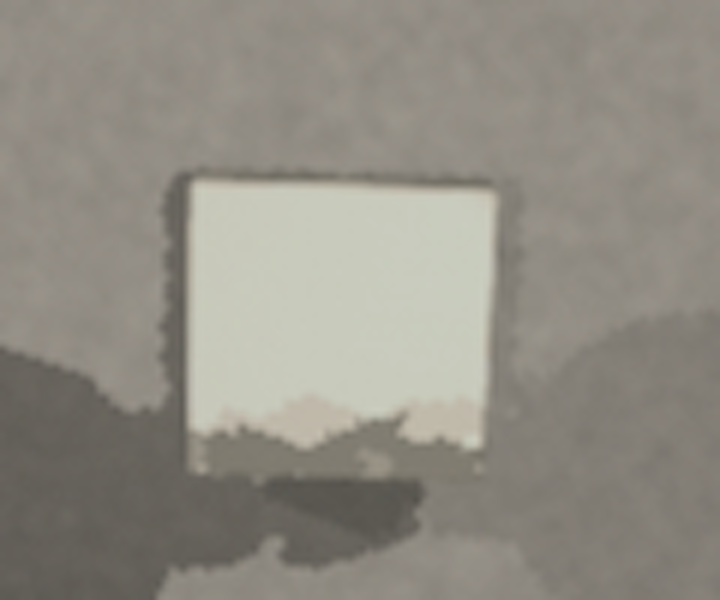

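The capital is square-on: top face crop (188,180) to (497,187) and down to y≈478, turned about 1.3° from the jaws. I'll grip it by the slab.

```bash
python3 -m handwheel '[{"grip":8.5,"tx":-0.18,"ty":-0.02,"tz":4,"yaw":1.3},{"grip":8.5,"tx":0,"ty":0,"tz":4.5,"yaw":0},{"grip":8.5,"tx":0,"ty":0,"tz":4.5,"yaw":0},{"grip":8.5,"tx":0,"ty":0,"tz":3,"yaw":0},{"grip":8.5,"tx":0,"ty":0,"tz":2,"yaw":0}]' 35
python3 -m handwheel '[{"grip":8.5,"tx":0,"ty":0,"tz":0.7,"yaw":0},{"grip":8.5,"tx":0,"ty":0,"tz":0.3,"yaw":0},{"grip":8.5,"tx":0,"ty":0,"tz":0,"yaw":0},{"grip":6.5,"tx":0,"ty":0,"tz":0,"yaw":0},{"grip":5.5,"tx":0,"ty":0,"tz":0,"yaw":0}]'
python3 -m handwheel '[{"grip":4.5,"tx":0,"ty":0,"tz":0,"yaw":0},{"grip":4.5,"tx":0,"ty":0,"tz":0,"yaw":0},{"grip":4.5,"tx":0,"ty":0,"tz":0,"yaw":0},{"grip":4.5,"tx":0,"ty":0,"tz":0,"yaw":0},{"grip":4.5,"tx":0,"ty":0,"tz":0,"yaw":0}]'
python3 -m handwheel '[{"grip":4.5,"tx":0,"ty":0,"tz":-1,"yaw":0},{"grip":4.5,"tx":0,"ty":0,"tz":-2,"yaw":0},{"grip":4.5,"tx":0,"ty":0,"tz":0,"yaw":0},{"grip":4.5,"tx":0,"ty":0,"tz":0,"yaw":0},{"grip":4.5,"tx":0,"ty":0,"tz":0,"yaw":0}]'
```

```text
t: 29.3
eef_pos: [0.478, 0.2961, 0.0184]
tool_rot: [0.001, 0.821, -0.571, -0.0]
contact_force: [-0.1, -0.1, 0.8]
gripper_width: 0.995
t: 29.8
eef_pos: [0.4792, 0.2979, 0.012]
tool_rot: [-0.001, 0.821, -0.57, 0.0]
contact_force: [0.8, -1.1, 3.2]
gripper_width: 0.686
t: 30.3
eef_pos: [0.4793, 0.2977, 0.012]
tool_rot: [-0.001, 0.821, -0.571, 0.001]
contact_force: [0.0, -1.7, 6.3]
gripper_width: 0.624
t: 30.8
eef_pos: [0.478, 0.2971, 0.0402]
tool_rot: [0.001, 0.821, -0.57, -0.0]
contact_force: [-0.1, -1.0, -2.1]
gripper_width: 0.626
```

```bash
python3 -m handwheel '[{"grip":4.5,"tx":0,"ty":0,"tz":-3,"yaw":-1.2},{"grip":4.5,"tx":0,"ty":0,"tz":-4.5,"yaw":0},{"grip":4.5,"tx":0,"ty":0,"tz":-4.5,"yaw":0},{"grip":4.5,"tx":0,"ty":0,"tz":-4,"yaw":0},{"grip":4.5,"tx":0,"ty":0,"tz":-2,"yaw":0}]'
python3 -m handwheel '[{"grip":4.5,"tx":2.66,"ty":-1.29,"tz":0,"yaw":0},{"grip":4.5,"tx":2.66,"ty":-1.29,"tz":0,"yaw":0},{"grip":4.5,"tx":2.66,"ty":-1.29,"tz":0,"yaw":0},{"grip":4.5,"tx":2.66,"ty":-1.29,"tz":0,"yaw":0},{"grip":4.5,"tx":2.66,"ty":-1.29,"tz":0,"yaw":0}]'
python3 -m handwheel '[{"grip":4.5,"tx":2.66,"ty":-1.29,"tz":0,"yaw":0},{"grip":4.5,"tx":2.66,"ty":-1.29,"tz":0,"yaw":0},{"grip":4.5,"tx":2.66,"ty":-1.29,"tz":0,"yaw":0},{"grip":4.5,"tx":0,"ty":0,"tz":0,"yaw":0},{"grip":4.5,"tx":0,"ty":0,"tz":0,"yaw":0}]'
python3 -m handwheel '[{"grip":4.5,"tx":0,"ty":0,"tz":0,"yaw":0},{"grip":4.5,"tx":0,"ty":0,"tz":0,"yaw":0},{"grip":4.5,"tx":0,"ty":0,"tz":0,"yaw":0}]'
python3 - <<'E'
from h import *
delta(.6528,.1378,.167,-68.4)
C=cam("wrist");cv2.imwrite("pics/w16.png",C[0]);np.savez("w16",K=C[1],R=C[2],p=C[3])
E
```

```text
t: 31.3
eef_pos: [0.4791, 0.2985, 0.2238]
tool_rot: [-0.002, 0.827, -0.562, 0.001]
contact_force: [0.4, -0.1, -2.5]
gripper_width: 0.62
t: 31.8
eef_pos: [0.5877, 0.1964, 0.2196]
tool_rot: [0.001, 0.827, -0.562, -0.0]
contact_force: [-0.6, 0.5, -1.7]
gripper_width: 0.623
t: 32.3
eef_pos: [0.6526, 0.1369, 0.2193]
tool_rot: [0.001, 0.827, -0.562, -0.001]
contact_force: [-0.6, 1.7, -2.2]
gripper_width: 0.63
t: 32.6
eef_pos: [0.6522, 0.1387, 0.2209]
tool_rot: [0.0, 0.828, -0.561, -0.0]
contact_force: [0.5, 0.2, -1.3]
gripper_width: 0.624
t 32.60 pos [0.6522 0.1387 0.2209] yaw -68.3 grip 0.624 F [ 0.5  0.2 -1.3] | shift cm [ 0.11 -0.02  5.39] yaw cmd 0.1
```

```bash
python3 - <<'E'
from h import *
d=np.load("w16.npz");im=cv2.cvtColor(cv2.imread("pics/w16.png"),cv2.COLOR_BGR2GRAY);C=(im,d["K"],d["R"],d["p"]);o,m,a=tool();z=o["eef_pos"][2]
for u in(225,240,256,272,288):
    col=im[150:300,u].astype(int);v=[150+i for i in range(1,149) if abs(col[i+1]-col[i-1])>22];print(u,v)
for v in(215,225,235): print(v,(m.T@(ray(C,(256,v),z+.028)[0]-o["eef_pos"])*1000).round(1))
E
python3 -m handwheel '[{"grip":4.5,"tx":0.1,"ty":-0.02,"tz":1.5,"yaw":0},{"grip":4.5,"tx":0,"ty":0,"tz":2,"yaw":0},{"grip":4.5,"tx":0,"ty":0,"tz":1.2,"yaw":0},{"grip":4.5,"tx":0,"ty":0,"tz":0.2,"yaw":0},{"grip":4.5,"tx":0,"ty":0,"tz":0,"yaw":0}]'
python3 -m handwheel '[{"grip":4.5,"tx":0,"ty":0,"tz":0,"yaw":0},{"grip":4.5,"tx":0,"ty":0,"tz":0,"yaw":0},{"grip":4.5,"tx":0,"ty":0,"tz":0,"yaw":0}]'
python3 - <<'E'
from h import *
delta(.6528,.1378,.167,-68.4)
E
```

```text
225 [167, 168, 208, 209, 218, 219, 220, 232, 233]
240 [153, 154, 155, 156, 161, 166, 173, 174, 175, 176, 188, 207, 218, 219, 220, 233, 234]
256 [156, 160, 161, 168, 169, 170, 171, 172, 188, 206, 207, 209, 210, 218, 219, 220, 243, 244]
272 [151, 152, 153, 158, 159, 164, 170, 171, 172, 173, 174, 218, 219, 220, 252, 253, 254]
288 [173, 174, 218, 219, 220, 249, 250]
215 [ -1.4 -28.4 -28. ]
225 [ -1.4 -23.9 -28. ]
235 [ -1.4 -19.2 -28. ]
t: 33.15
eef_pos: [0.6532, 0.1369, 0.1713]
tool_rot: [0.0, 0.827, -0.562, -0.0]
contact_force: [0.6, 0.7, -1.2]
gripper_width: 0.622
t: 33.45
eef_pos: [0.6538, 0.1371, 0.1726]
tool_rot: [-0.0, 0.827, -0.562, 0.0]
contact_force: [0.4, 0.7, -1.6]
gripper_width: 0.622
t 33.45 pos [0.6538 0.1371 0.1726] yaw -68.4 grip 0.622 F [ 0.4  0.7 -1.6] | shift cm [-0.11  0.07  0.56] yaw cmd 0.0
```

The capital's front edge lies at row 219 in every column, so it's square to the jaws and offset 0.4 mm, as expected. Final alignment and set-down.

```bash
python3 -m handwheel '[{"grip":4.5,"tx":-0.09,"ty":0.06,"tz":0.2,"yaw":0},{"grip":4.5,"tx":0,"ty":0,"tz":0,"yaw":0},{"grip":4.5,"tx":0,"ty":0,"tz":0,"yaw":0},{"grip":4.5,"tx":0,"ty":0,"tz":0,"yaw":0}]'
python3 -m handwheel '[{"grip":4.5,"tx":0,"ty":0,"tz":0.1,"yaw":0},{"grip":4.5,"tx":0,"ty":0,"tz":0.1,"yaw":0},{"grip":4.5,"tx":0,"ty":0,"tz":0,"yaw":0},{"grip":4.5,"tx":0,"ty":0,"tz":0,"yaw":0}]'
```

```text
t: 33.85
eef_pos: [0.6525, 0.1375, 0.1699]
tool_rot: [-0.0, 0.827, -0.562, 0.0]
contact_force: [0.9, -0.7, -1.8]
gripper_width: 0.626
t: 34.25
eef_pos: [0.6525, 0.1375, 0.1677]
tool_rot: [0.0, 0.827, -0.562, -0.0]
contact_force: [0.3, 0.3, -1.9]
gripper_width: 0.625
```

```bash
python3 -m handwheel '[{"grip":4.5,"tx":0.03,"ty":0,"tz":0.06,"yaw":0},{"grip":4.5,"tx":0,"ty":0,"tz":0,"yaw":0},{"grip":4.5,"tx":0,"ty":0,"tz":0,"yaw":0}]'
python3 -m handwheel '[{"grip":4.5,"tx":0,"ty":0,"tz":0.06,"yaw":0},{"grip":4.5,"tx":0,"ty":0,"tz":0,"yaw":0},{"grip":4.5,"tx":0,"ty":0,"tz":0,"yaw":0}]'
```

```text
t: 34.55
eef_pos: [0.6526, 0.1372, 0.1673]
tool_rot: [0.0, 0.827, -0.562, 0.0]
contact_force: [0.4, 1.1, -1.8]
gripper_width: 0.629
t: 34.85
eef_pos: [0.6529, 0.1373, 0.1671]
tool_rot: [-0.0, 0.827, -0.562, 0.0]
contact_force: [-0.6, -0.1, 1.3]
gripper_width: 0.625
```

Contact is light, so I'll release and retreat.

```bash
python3 -m handwheel '[{"grip":5.5,"tx":0,"ty":0,"tz":0,"yaw":0},{"grip":6,"tx":0,"ty":0,"tz":0,"yaw":0},{"grip":7,"tx":0,"ty":0,"tz":0,"yaw":0},{"grip":8.5,"tx":0,"ty":0,"tz":0,"yaw":0},{"grip":8.5,"tx":0,"ty":0,"tz":0,"yaw":0}]'
python3 -m handwheel '[{"grip":8.5,"tx":0,"ty":0,"tz":0,"yaw":0},{"grip":8.5,"tx":0,"ty":0,"tz":-1,"yaw":0},{"grip":8.5,"tx":0,"ty":0,"tz":-3,"yaw":0},{"grip":8.5,"tx":0,"ty":0,"tz":-4,"yaw":0},{"grip":8.5,"tx":0,"ty":0,"tz":-2,"yaw":0}]' >/dev/null
python3 -m handwheel '[{"grip":8.5,"tx":0,"ty":3.5,"tz":0,"yaw":0},{"grip":8.5,"tx":0,"ty":3.5,"tz":0,"yaw":0},{"grip":8.5,"tx":0,"ty":0,"tz":0,"yaw":0},{"grip":8.5,"tx":0,"ty":0,"tz":0,"yaw":0},{"grip":8.5,"tx":0,"ty":0,"tz":0,"yaw":0}]'
python3 - <<'E'
from h import *
C=cam("wrist");S=cam("scene")
ce,c,st=seg(C,"white",(130,40,250,220));P=ray(C,c,.195);print(st,rect(P))
a=cv2.resize(C[0][20:270,130:380],None,fx=2.2,fy=2.2,interpolation=2)
b=cv2.resize(S[0][120:300,100:460],None,fx=2.2,fy=2.2,interpolation=2)
b=cv2.resize(S[0][145:275,270:380],(int(550/130*110*.54),297),interpolation=2); w=cv2.resize(S[0],(b.shape[1],253))
cv2.imwrite("pics/final.png",np.hstack([a,np.vstack([b,w])]))
E
```

```text
t: 35.35
eef_pos: [0.6527, 0.1373, 0.1666]
tool_rot: [-0.0, 0.827, -0.562, 0.0]
contact_force: [-0.1, 0.6, 0.4]
gripper_width: 0.991
t: 36.35
eef_pos: [0.5885, 0.1118, 0.2673]
tool_rot: [-0.001, 0.827, -0.562, 0.0]
contact_force: [0.2, 0.3, 0.5]
gripper_width: 0.998
[ 208   54  101  102 8703] (array([654.6, 138.2]), array([68.2, 68.6]), np.float32(21.6))
```

View pics/final.png

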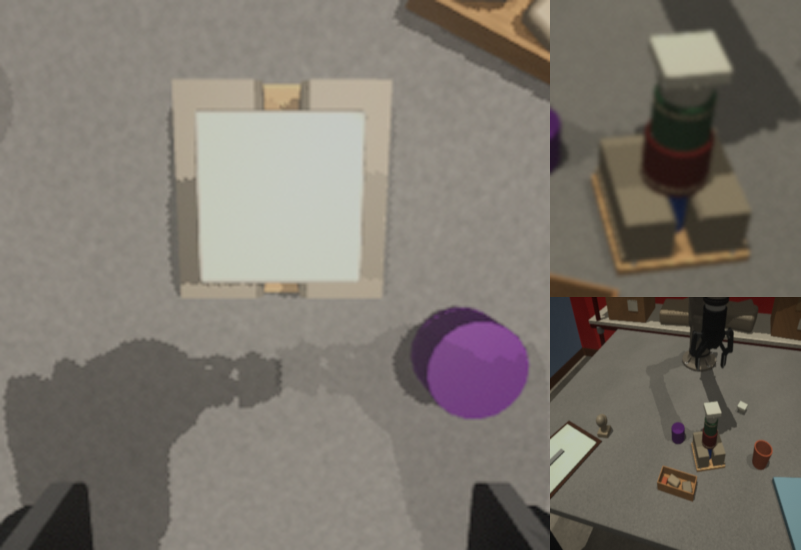

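The final view shows the capital's slab at (195,112) to (361,282), its edges parallel to the plinth outline (172,80) to (388,297). The column is upright, and the tray, pot, bust and purple drum look where they were. One last numeric check, then hand in.

Run:
```python
from h import *
C=cam("wrist")
P=ray(C,np.array([(195,112),(364,112),(361,281),(198,283)])/2.2+[130,20],.195);print(P.mean(0),rect(P))
P=ray(C,np.array([(172,80),(392,80),(383,297),(181,298)])/2.2+[130,20],.06);print(P.mean(0),rect(P))
T=cam("top")
for n,uv,z in[("pot",(126,181),.07)]: pass
t0=cv2.imread("pics/top0.png");d=cv2.absdiff(t0,T[0]).max(2)
for n,(u,v) in dict(pot=(126,181),tray=(242,128),bust=(380,176)).items(): print(n,d[v-15:v+16,u-18:u+19].mean().round(1))
print(get_obs()["t"],hand_in())
```

```text
[0.65164321 0.13789963 0.195     ] (array([651.7, 138.3]), array([53.1, 54.3]), np.float32(112.3))
[0.6522309  0.13690363 0.06      ] (array([652.3, 137.1]), array([109.6, 110.5]), np.float32(111.9))
pot 5.8
tray 5.6
bust 5.5
the job is handed in; nothing more can be done
36.55 None
```

The column is rebuilt and handed in at 36.6 s, in the order asked, with the gripper open and clear of everything. No verdict was reported.

- **Spacer:** It dropped into the gap and I pressed it with the shut fingertips. Contact came at 58.2 mm with about 5 N, so it is fully down, 2 mm below the stone. It sits about 1.4 mm from midway along the gap.
- **Stones:** The red drum, green drum and capital were each lowered slowly until light contact, then released; the peak was about 7 N. Camera fits after each release put the red drum within 1.5 mm of the plinth's centre. The green drum is about 0.6 mm off the red and the capital about 1.2 mm off the green.
- **Capital:** Its square top is within about 0.5° of the plinth's sides, and its centre is about 1.2 mm from the plinth's. In the last pictures the column stands upright.
- **Bystanders:** The top camera shows only small, even differences (about 5.5 grey levels) around the pot, tray and bust, so they look unmoved.

**Checks that failed or disagreed:**
- The first moves were refused because each row needs all five values, so nothing moved.
- The first colour fits of the drums were poor because they missed shaded parts; I redid them.
- A second red-drum fit, with the green drum covering most of it, came out about 1.5 mm from the clear view. I used the clear view.
- The automatic outline of the finished capital merged with the plinth (68 mm instead of 54), so I measured its corners by hand.

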